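# Lock the spare keys in the bayonet key safe and arm its tamper switch

## Robot

A 6-joint arm with a two-finger parallel gripper is mounted at the origin on the work surface. World frame = base frame: x ahead of the robot, y to its left, z up, the work surface at z = 0. Lengths are in m, angles in rad, forces in N, time in s.
With the tool pointing down it reaches from about 0.275 to 0.975 m from the base axis. Payload 8.4 kg.
Tool frame: the origin (TCP) lies at the very end of the fingers, on their centre line; the grasp point (between the pads) lies 19 mm behind it (bot.pinch_z is the distance from the TCP to the grasp point, in m); x points along the fingers, z is the direction in which the jaws open and shut, and the axes are right-handed (so a half turn about x gives the same grasp; the last joint's range is limited). The gripper opens to 92 mm and grips with 3 to 60 N. Pads are 20 mm wide; open, the fingers measure 128 mm over their backs; the gripper's body (75 mm by 189 mm) begins 69 mm behind the grasp point.
Start: joints at [-1.333, 0.353, 1.633, -0, 1.155, -0.002], TCP at [0.148, -0.607, 0.215] pointing down, gripper open.
Joint ranges: [-2.63, 2.63], [-0.92, 2.1], [0.06, 2.66], [-1.3, 4.44], [0, 2.69], [-3.02, 3.02]. Speed limits (rad/s): [2.22, 2.22, 2.79, 3.14, 3.14, 3.14].

## Interface

Orientations are given as [roll, pitch, yaw] about the fixed x, y, z axes, in that order (R = Rz(yaw) Ry(pitch) Rx(roll)).
In Python, from workcell import sensors, imaging, bot, models gives the robot as it stands.
- The arm moves only by the tool play_rows, never from a script. Its argument "deltas" is a list of rows, each a list of 7 numbers: the opening in per cent of the stroke, from 0 (shut) to 100 (fully open), then the shift along the tool's x, y, z in mm, then the turn, a rotation vector about the tool's x, y, z in rad. A call has 1 to 12 rows; each row shifts and turns the pose as measured when the row begins, along the tool's axes as they then stand; what a row does not reach is not made up. A row lasts 1/8 s, in which the tool goes at most 62.5 mm and 10.7 degrees, less where a joint would pass 70% of its speed; a pose out of reach is approached as far as the arm can. A call is refused whole if a number of a shift passes 62.5 or a number of a turn 0.188, either way. A call with a gripper value outside its range is refused whole. The fingers move at their own pace and stop on an object; the grip force is fixed at half the most. Time passes only in rows, so rows that do not move let the fingers close. It gives the time, the measured TCP pose, the force and the opening at its end, in the units of the state.
- sensors.get_state(): the state, without advancing time (a new reading comes with each control period).
- imaging.camera(name): name is "side" or "top" or "wrist"; returns a dict with "color" (384x512x3 uint8, red, green, blue), "fx", "fy", "cx", "cy" (pixels), "k1" (the pictures are not rectified: a ray, as slopes to the right and down, at radius r is drawn at 1 + k1 r^2 times it, then the intrinsics apply), "R" (3x3) and "t" (3): a world point X has camera coordinates R X + t; the wrist camera has in their place "tool_from_camera" (4x4, takes a point from camera to tool coordinates, whose origin is the TCP and whose axes are the tool frame's). Camera axes: x right, y down, z forward; pixel columns grow to the right and rows downward; lengths in m; the calibration is good to about 2 mm. A picture is of the moment at which its call begins: read the wrist's pose just before it. There is no depth.
- bot.sign_off(): hands the job in, once; it reports no verdict.
Trained networks look in a picture, given as the dict that the camera call returned (one of the last four; its "shot" number tells which), for a name from the list of things; names that differ only in an ending like _2 or _b are one class to them, and where a whole thing is asked for, a point or a joint stands for the part that bears it (a point fixed in the world has none). Each returns a list of dicts, best first, with "score" (0 to 1); they miss things now and then, are a little off and sometimes report something else, mostly with a low value. They report only what shows in the picture. A call takes as long as a camera call. They do not tell look-alikes from the thing itself.
- models.cut_out(target, picture): "region" (384x512 bool, what is visible of it).
- models.place_of(target, picture): "point" ([x, y, z] in m, in the coordinates of the camera as it stood for that picture, good to about 4 mm: a listed point, or the origin of a listed thing).
The state is a dict: "t": time; "joints": joint angles; "joint_vel": joint speeds; "tau": joint torques, N m; "tool_pos": TCP position; "tool_rot": TCP orientation; "ft_force": force on the tool from outside, world axes, zero at the start; "wrist_torque": the same for the moment, N m; "grip_width": finger opening in m.
Only numpy, scipy, OpenCV 4.12 (cv2) and the standard library are available. Lean on these libraries where they do the work, as an engineer would, in place of code of your own. Each camera call takes 0.05 s, during which the arm holds its last target.

## Task

Put all the spare keys from the drawer tray into the round key safe, then fit its lid: lugs into the notches, push down against the sprung seat and give it a quarter turn clockwise (seen from above) so that it springs up and locks. After that, press the roller lever of the tamper switch down just until it clicks, without overtravel, and let it come back up. Leave the flashlight, the chopstick rest and the doorbell receiver where they are.

Things in the scene. Friction and masses are not known exactly. Their poses are not given: they have to be found in the camera images.
- key1: a car-style key in a black hard cover, lying flat, 94 mm long, 50 g. Cover 56 x 34 x 14 mm (x from -45 to +11 mm), steel blade 11 mm wide, 5 mm thick, to x = +49 mm. Origin: underside, 17 mm from the cover's centre towards the blade; the cover's centre is at x = -17 mm; x points along the blade, z up when lying as at the start. May be absent (3 or 4 keys are there)
- key2: a car-style key in a black hard cover, lying flat, 94 mm long, 50 g. Cover 56 x 34 x 14 mm (x from -45 to +11 mm), steel blade 11 mm wide, 5 mm thick, to x = +49 mm. Origin: underside, 17 mm from the cover's centre towards the blade; the cover's centre is at x = -17 mm; x points along the blade, z up when lying as at the start. May be absent (3 or 4 keys are there)
- key3: a car-style key in a black hard cover, lying flat, 94 mm long, 50 g. Cover 56 x 34 x 14 mm (x from -45 to +11 mm), steel blade 11 mm wide, 5 mm thick, to x = +49 mm. Origin: underside, 17 mm from the cover's centre towards the blade; the cover's centre is at x = -17 mm; x points along the blade, z up when lying as at the start. May be absent (3 or 4 keys are there)
- key4: a car-style key in a black hard cover, lying flat, 94 mm long, 50 g. Cover 56 x 34 x 14 mm (x from -45 to +11 mm), steel blade 11 mm wide, 5 mm thick, to x = +49 mm. Origin: underside, 17 mm from the cover's centre towards the blade; the cover's centre is at x = -17 mm; x points along the blade, z up when lying as at the start. May be absent (3 or 4 keys are there)
- tray: open plastic drawer insert, fixed, 330 x 320 x 30 mm, walls and floor 5 mm; the keys lie in it (on its floor, 5 mm up). Origin: underside centre, x along its 330 mm side
- safe: key safe: fixed round grey steel pot, outer diameter 153 mm, 115 mm high; inner floor at z = 6 mm, inner diameter 142 mm, mouth 120 mm. Origin: underside centre, z up. Keys must lie below z = 78 mm. A steel lip inside its mouth (top z = 115, bore 122 mm) has two notches 30 mm wide for the lid's lugs, at its +x and -x sides; a vertical rib on the outside marks each
- mouth (a point): centre of the safe's mouth, z = 115 mm, axes as the safe's. Clockwise from each notch the lip's underside is at z = 99 mm up to 76 degrees, then a pocket with its underside at z = 106 mm from 76 to 104 degrees, then a solid stop block (lid stops at about 95 degrees; no turning anticlockwise from a notch). Turned 90 degrees and let go, the lid springs into the pockets: locked, its origin at z = 98 mm
- seat (a joint): black sprung seat ring in the safe's mouth, under the lip: m, 0 at rest (its top at z = 103 mm above the safe's underside), grows as it is pushed down, up to 0.020; 5.8 N to start plus 400 N/m. A lid put into the notches rests on it with its origin at z = 103 mm; push it down until its origin is below 91 mm (best 85 to 88 mm) to turn it; it reads about 0.005 when the lid is locked
- lid: loose lid, 0.25 to 0.4 kg: aluminium disc, diameter 116, 20 mm thick; two lugs (20 mm wide, 8 mm thick, flush with the underside) stick out to 68 mm from the centre at its +x and -x sides; black grip bar on top along x: 80 long, 16 wide, from 20 to 52 mm above the underside. Origin: underside centre, z up. Fits either way round (180 degrees). Pinch the bar low: the fingertips can push on the disc
- lever (a joint): roller lever of the tamper switch, rad: 0 at rest (level), grows as the roller is pressed down, springs back (the push at the roller is about 1 N to start and 4 N at the click; the arm is 60 mm long). It clicks at 0.20 (roller 12 mm down); beyond 0.36 (roller 21 mm down) is overtravel and spoils the switch
- roller_top (a point): top of the white roller (diameter 20 mm, 16 mm wide) at the end of the switch's lever, 125 mm above the work surface at rest; moves with the lever; its x axis points from the roller to the lever's pivot, 60 mm away; the fixed black switch housing there and its bracket are lower (104 mm; pivot block 114 mm)
- flashlight: aluminium flashlight lying down, 131 mm long, 38 mm wide head; bystander, leave alone. Origin: underside centre, x along it
- rest: white ceramic chopstick rest, 75 x 22 x 16 mm; bystander, leave alone. Origin: underside centre
- receiver: grey plastic doorbell receiver with a white press button, 75 x 115 x 30 mm; bystander, leave alone. Origin: underside centre
Things that resemble listed ones, but are neither listed nor needed, are in the scene too. What is shaped like the key1 but pink is not meant.

How it is judged:
By the outcome, as a careful person would: the job done as asked, in the order asked, and still so for the second after the job is handed in, with the robot touching nothing.
Of key1, key2, key3, key4 only 3 to 4 are there at a start; the rules pass over those that are not, and their reading is None.
At some moment in a run one of key1, key2, key3, key4, lid may be knocked a few centimetres aside while the robot is not near it.
Once in a run the grip may slacken for a moment while it holds something.
It also fails if it takes over 210 s, if anything falls off the work surface, if the arm or the gripper's body presses on something with over 40 N, if the wrist force passes 120 N, or if a joint passes its speed limit or range.

## Working session

There is one attempt and no reset: what is moved stays moved. The work goes in short steps, Python scripts to look and compute and a tool call to move; the robot and the scene stay as the last step left them, time stands still between calls to the robot, and variables do not carry over. Pictures are saved under pics/ and viewed, and the job is handed in when it is done.

Besides the shell and the picture viewer there is one more tool, called as name(argument=value, ...) on one line, values as JSON. play_rows: Moves the arm, as the interface text tells. Its arguments: {"type":"object","properties":{"deltas":{"type":"array"}},"required":["deltas"]}

```bash
ls; mkdir -p pics
cat > h.py <<'E'
import numpy as np,cv2
from workcell import sensors, imaging, bot, models
from scipy.spatial.transform import Rotation as Ro
def save(p,n,s=1.5):
    cv2.imwrite('pics/%s.png'%n,cv2.resize(p['color'][:,:,::-1],None,fx=s,fy=s,interpolation=cv2.INTER_CUBIC))
def Rt(p,st=None):
    if 'R' in p: return np.array(p['R']),np.array(p['t'])
    T=np.array(p['tool_from_camera']);Rw=Ro.from_euler('xyz',st['tool_rot']).as_matrix()
    Rc=Rw@T[:3,:3]; tc=Rw@T[:3,3]+np.array(st['tool_pos'])
    return Rc.T,-Rc.T@tc
def ray(p,u,v,st=None):
    x=(u-p['cx'])/p['fx'];y=(v-p['cy'])/p['fy'];rd=np.hypot(x,y);r=rd
    for _ in range(30): r=rd/(1+p['k1']*r*r)
    s=1/(1+p['k1']*r*r); R,t=Rt(p,st)
    return -R.T@t, R.T@np.array([x*s,y*s,1])
def atz(p,u,v,z,st=None):
    c,d=ray(p,u,v,st); return c+d*(z-c[2])/d[2]
def proj(p,X,st=None):
    R,t=Rt(p,st);q=R@np.array(X)+t;x,y=q[:2]/q[2];k=1+p['k1']*(x*x+y*y)
    return np.array([p['fx']*x*k+p['cx'],p['fy']*y*k+p['cy']])
def cam2w(p,P,st=None):
    R,t=Rt(p,st);return R.T@(np.array(P)-t)
def st(): return sensors.get_state()
def ps(s=None):
    s=s or st();print('t',round(s['t'],2),'pos',np.round(s['tool_pos'],4),'rot',np.round(s['tool_rot'],3),'F',np.round(s['ft_force'],1),'g',round(s['grip_width'],4))
    return s
E
python3 - <<'E'
from h import *
s=ps()
for n in ['side','top','wrist']:
    p=imaging.camera(n);save(p,n+'0')
    print(n,p['fx'],p['k1'],p.get('R'),p.get('t'),p.get('tool_from_camera'))
    if n!='x':
        for k in ['key1','tray','safe','mouth','lid','lever','roller_top','flashlight','rest','receiver']:
            try:
                for d in models.place_of(k,p)[:6]: print(n,k,round(d['score'],2),np.round(cam2w(p,d['point'],s),3))
            except Exception as e: print(k,e)
E
```

```text
pics
t 0.0 pos [ 0.1484 -0.6066  0.2139] rot [3.132 1.569 1.801] F [-1.2 -0.3 -0.1] g 0.0921
side 403.3934649695707 -0.06864291126577954 [[-0.89281523 -0.45020364  0.01405882]
 [-0.32712051  0.62663623 -0.70733246]
 [ 0.30963388 -0.63611612 -0.70674121]] [0.3832788  0.23491854 0.92687369] None
side key1 0.75 [ 0.495 -0.266  0.008]
side key1 0.72 [ 0.621 -0.325  0.003]
side key1 0.69 [0.615 0.11  0.003]
side key1 0.64 [ 0.494 -0.332  0.008]
side tray 0.97 [ 0.565 -0.307  0.001]
side safe 0.75 [0.491 0.277 0.   ]
side mouth 0.92 [0.489 0.277 0.116]
side lid 0.92 [0.475 0.009 0.002]
lever it knows: flashlight, key, lid, mouth, receiver, rest, roller_top, safe, tray
side roller_top 0.47 [0.671 0.097 0.128]
side flashlight 0.92 [ 0.698 -0.07   0.001]
side rest 0.67 [0.661 0.215 0.003]
side receiver 0.72 [ 0.674  0.336 -0.001]
top 433.6609037216433 -0.0540881196812971 [[-0.01596776 -0.99984047 -0.00800467]
 [-0.99123347  0.0168794  -0.1310393 ]
 [ 0.13115351  0.00584209 -0.99134486]] [0.00226054 0.47315732 1.1186727 ] None
top key1 0.89 [ 0.498 -0.271  0.004]
top key1 0.78 [ 0.614 -0.331  
[... 286 characters left out ...]
t, key, lid, mouth, receiver, rest, roller_top, safe, tray
top roller_top 0.71 [0.673 0.094 0.127]
top flashlight 0.77 [ 0.7   -0.076  0.003]
top flashlight 0.34 [0.674 0.095 0.127]
top rest 0.67 [0.665 0.218 0.001]
top rest 0.38 [ 0.561 -0.308 -0.002]
top receiver 0.74 [ 0.676  0.332 -0.001]
wrist 313.0797973194987 0.02349940312892239 None None [[-3.44970426e-04 -2.45640037e-01  9.69361054e-01 -1.71245779e-01]
 [ 3.31287536e-04 -9.69361087e-01 -2.45639927e-01  6.86705293e-02]
 [ 9.99999886e-01  2.36398724e-04  4.15778389e-04  5.31907824e-04]
 [ 0.00000000e+00  0.00000000e+00  0.00000000e+00  1.00000000e+00]]
lever it knows: flashlight, key, lid, mouth, receiver, rest, roller_top, safe, tray
```

View pics/side0.png

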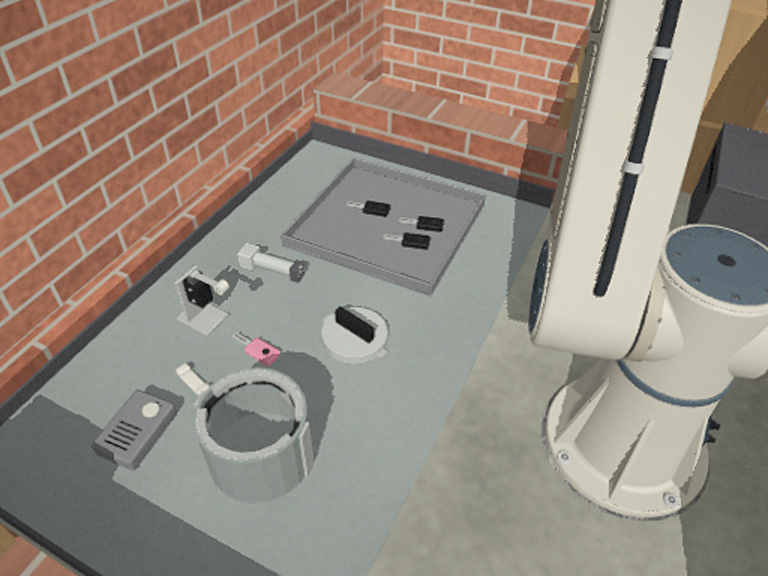

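View pics/top0.png

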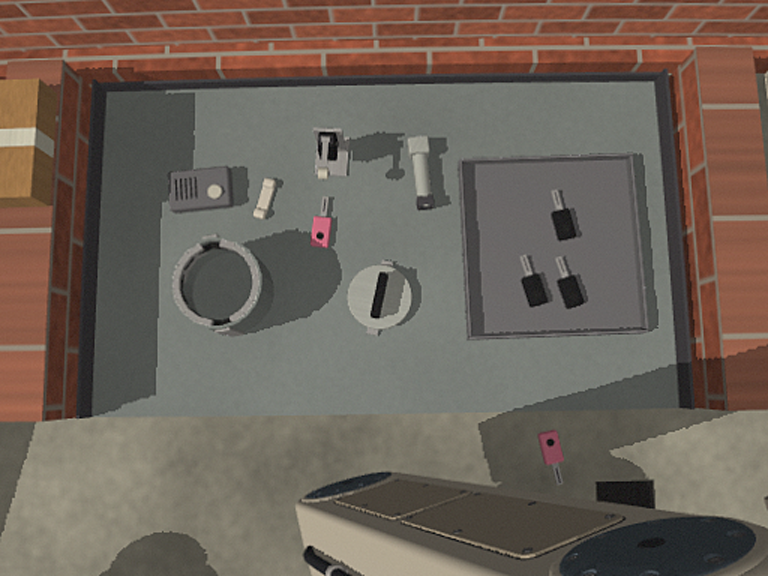

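View pics/wrist0.png

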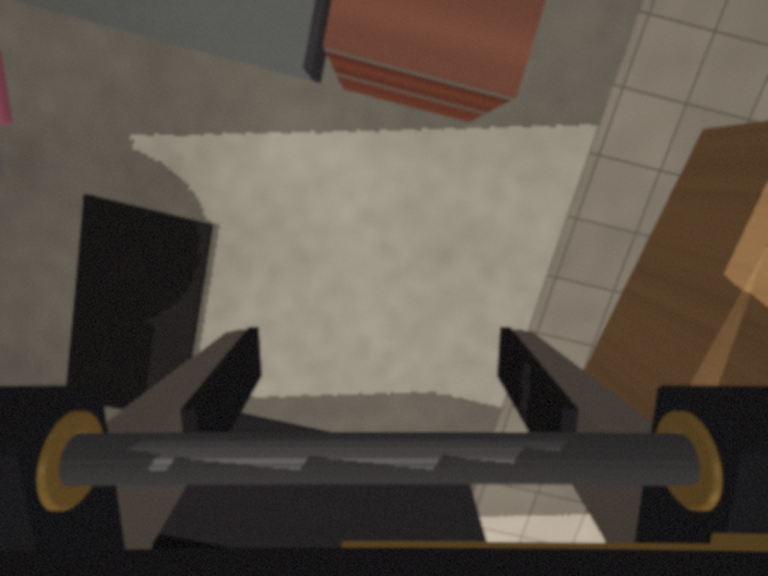

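```bash
cat >> h.py <<'E'
def axes(s):
    M=Ro.from_euler('xyz',s['tool_rot']).as_matrix();return M
def keys(p,z=0.019,s=None,names='key1'):
    out=[]
    for d in models.cut_out(names,p)[:6]:
        m=d['region'];n=m.sum()
        ys,xs=np.nonzero(m)
        W=np.array([atz(p,u,v,z,s)[:2] for u,v in zip(xs,ys)])
        col=p['color'][m].mean(0)
        # dark (cover) pixels
        g=p['color'][m].astype(int).max(1)<60
        if g.sum()>20:
            c=W[g].mean(0)
            r=cv2.minAreaRect(W[g].astype(np.float32)*1000)
        else: c=None;r=None
        ctr=W.mean(0); 
        b=W[~g].mean(0) if c is not None and (~g).sum()>5 else None
        ang=np.arctan2(*(b-c)[::-1]) if b is not None else None
        _,_,V=np.linalg.svd(W-ctr,full_matrices=False)
        pa=np.arctan2(V[0][1],V[0][0])
        out.append((d['score'],n,c,ang,r))
        print('sc %.2f n %d col %s cover %s bladeang %s pca %.3f rect %s'%(d['score'],n,col.round(),None if c is None else c.round(4),ang,pa,r))
    return out
E
python3 - <<'E'
from h import *
s=ps(); print(axes(s).round(3))
p=imaging.camera('top');print('top');keys(p)
sd=imaging.camera('side');print('side');keys(sd)
for k in ['lid','mouth','safe','roller_top']:
    for q in (p,sd):
        for d in models.cut_out(k,q)[:1]:
            ys,xs=np.nonzero(d['region']);print(k,d['score'],len(xs),xs.min(),xs.max(),ys.min(),ys.max())
# crops
c=p['color'][:,:,::-1]
def crop(a,x0,x1,y0,y1,n,f):
    cv2.imwrite('pics/%s.png'%n,cv2.resize(a[y0:y1,x0:x1],None,fx=f,fy=f,interpolation=cv2.INTER_CUBIC))
crop(c,105,285,75,230,'topcrop',4)
crop(sd['color'][:,:,::-1],100,270,170,345,'sidecrop',3.4)
E
```

```text
t 1.5 pos [ 0.1485 -0.6071  0.2146] rot [ 0.75   1.571 -0.581] F [-0.3  0.3  0.1] g 0.0919
[[ 0.     0.971  0.238]
 [-0.     0.238 -0.971]
 [-1.     0.     0.   ]]
top
sc 0.86 n 296 col [49. 48. 47.] cover [ 0.5995 -0.3316] bladeang 0.38871566884001 pca -2.934 rect ((599.72802734375, -331.9012145996094), (53.012996673583984, 33.542030334472656), 12.767412185668945)
sc 0.85 n 309 col [165. 100. 112.] cover None bladeang None pca 3.024 rect None
sc 0.67 n 348 col [54. 52. 51.] cover [ 0.476  -0.3382] bladeang 0.4418050272766461 pca -2.866 rect ((476.6415710449219, -338.0287780761719), (56.115055084228516, 35.084102630615234), 16.979412078857422)
sc 0.53 n 323 col [50. 49. 48.] cover [ 0.4799 -0.2739] bladeang 0.18028233809581456 pca -2.811 rect ((479.84893798828125, -274.1822814941406), (54.56650161743164, 34.42818069458008), 15.933650970458984)
side
sc 0.76 n 181 col [68. 69. 68.] cover [ 0.5985 -0.3236] bladeang 0.15758984097929624 pca -2.993 rect ((598.015625, -323.8594055175781), (52.61787033081055, 43.77605056762695), 10.833500862121582)
sc 0.72 n 304 col [188. 135. 148.] cover None bladeang None pca 2.990 rect None
sc 0.63 n 215 col [66. 67. 66.] cover [ 0.4791 -0.2658] bladeang 0.5257872357639946 pca -2.846 rect ((478.5509033203125, -265.4266662597656), (53.5064697265625, 42.16259765625), 16.637956619262695)
sc 0.50 n 196 col [69. 69. 69.] cover [ 0.4753 -0.3296] bladeang 0.29470931729694416 pca -2.887 rect ((475.26654052734375, -329.4822692871094), (51.74787139892578, 44.13036346435547), 18.66586685180664)
lid 0.85 1593 231 275 173 223
lid 0.74 1376 215 258 204 242
mouth 0.9 3496 113 182 156 223
mouth 0.75 5598 129 208 246 334
safe 0.65 3469 113 182 156 223
safe 0.8 5847 128 209 245 335
roller_top 0.71 142 212 219 91 118
roller_top 0.57 168 126 152 180 196
```

View pics/topcrop.png

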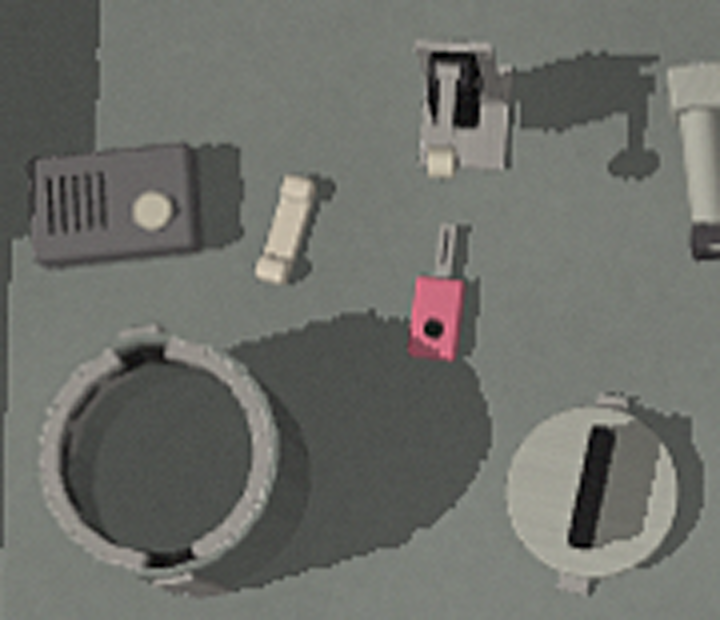

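View pics/sidecrop.png

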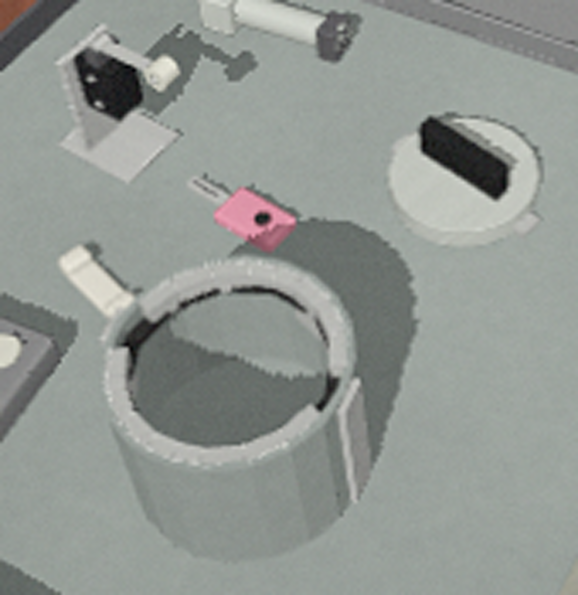

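play_rows(deltas=[[46,0,50,-30,0,0,0],[46,0,50,-30,0,0,0],[46,0,50,-30,0,0,0],[46,0,50,-30,0,0,0],[46,0,50,-30,0,0,0],[46,0,50,-30,0,0,0],[46,0,50,-30,0,0,0],[46,0,50,-30,0,0,0],[46,15,0,0,-0.04,0,0],[46,15,0,0,0,0,0],[46,15,0,0,0,0,0],[46,0,0,0,0,0,0]])

```text
t: 3.6
tool_pos: [0.4888, -0.2727, 0.1673]
tool_rot: [0.236, 1.566, -1.059]
ft_force: [0.3, 0.6, 0.9]
grip_width: 0.0422
```

```bash
cat >> h.py <<'E'
def togo(xyz,yaw=None,s=None):
    s=s or st();M=axes(s);d=M.T@(np.array(xyz)-s['tool_pos'])*1000
    y=np.arctan2(M[1,1],M[0,1]);print('togo mm',d.round(1),'yaw',round(y,3),'turn',None if yaw is None else round((y-yaw+np.pi/2)%np.pi-np.pi/2,3))
def vert(s=None):
    s=s or st();M=axes(s);print('tool x',M[:,0].round(4),'j',np.round(s['joints'],2))
E
python3 - <<'E'
from h import *
s=ps();vert(s)
p=imaging.camera('wrist');save(p,'w1')
keys(p,0.019,s)
for d in models.place_of('key1',p): print(d['score'],cam2w(p,d['point'],s).round(4))
E
```

```text
t 3.6 pos [ 0.4888 -0.2727  0.1673] rot [ 0.236  1.566 -1.059] F [0.3 0.6 0.9] g 0.0422
tool x [ 0.0021 -0.0038 -1.    ] j [-0.51  0.3   1.82 -0.    1.01  0.79]
sc 0.95 n 1737 col [70. 67. 66.] cover [ 0.4824 -0.3376] bladeang 0.36111512308197313 pca -2.790 rect ((478.8037109375, -337.85382080078125), (54.38675308227539, 33.00918197631836), 15.9158296585083)
sc 0.93 n 2132 col [69. 65. 64.] cover [ 0.4822 -0.2735] bladeang 0.3101809994703417 pca -2.878 rect ((481.7348327636719, -273.6472473144531), (54.10517120361328, 32.11017608642578), 15.060978889465332)
sc 0.78 n 2827 col [70. 67. 66.] cover [ 0.6009 -0.332 ] bladeang 0.26827523776538414 pca -2.948 rect ((600.6990356445312, -332.0171203613281), (54.05472946166992, 33.44041061401367), 12.158893585205078)
0.94 [ 0.4937 -0.3351  0.0084]
0.85 [ 0.4938 -0.2663  0.0075]
0.75 [ 0.6137 -0.3308  0.0072]
```

View pics/w1.png

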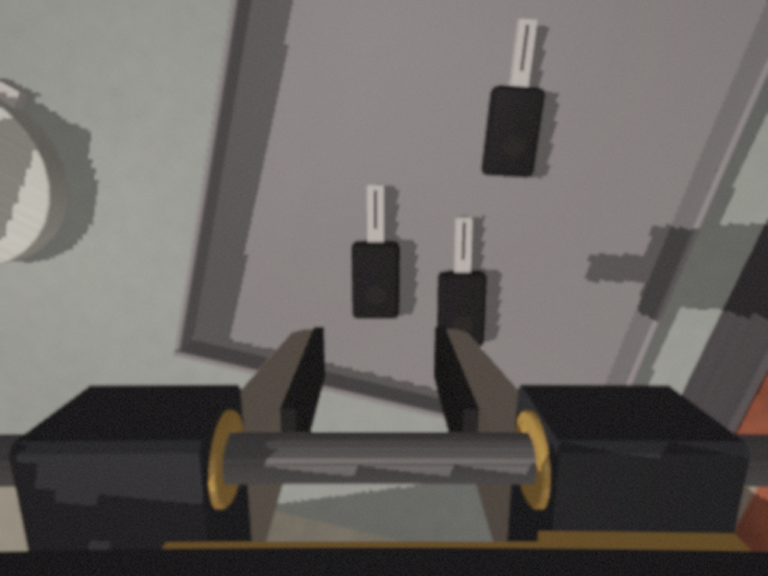

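Run:
```python
from h import *
togo([0.482,-0.274,0.06],0.265)
```

```text
togo mm [109.2  -8.5  -2. ] yaw 0.277 turn 0.012
```

play_rows(deltas=[[46,36,-4,0,0.01,0,0],[46,36,-4,-1,0,0,0],[46,36,0,-1,0,0,0],[46,0,0,0,0,0,0]])

```text
t: 4.25
tool_pos: [0.4846, -0.2771, 0.0623]
tool_rot: [0.645, 1.556, -0.663]
ft_force: [-0.2, -0.4, -0.4]
grip_width: 0.0423
```

Run:
```python
from h import *
s=ps();vert(s)
p=imaging.camera('wrist');save(p,'w2')
keys(p,0.019,s)
togo([0.482,-0.2735,0.009],0.265)
```

```text
t 4.25 pos [ 0.4846 -0.2771  0.0623] rot [ 0.645  1.556 -0.663] F [-0.2 -0.4 -0.4] g 0.0423
tool x [ 0.0116 -0.009  -0.9999] j [-0.52  0.44  1.91 -0.    0.78  0.79]
sc 0.91 n 2537 col [80. 77. 75.] cover [ 0.4906 -0.3373] bladeang 0.40801813602010006 pca -2.675 rect ((484.617431640625, -335.32525634765625), (42.80752944946289, 33.36468505859375), 17.186159133911133)
sc 0.70 n 5442 col [55. 52. 52.] cover [ 0.6008 -0.3313] bladeang 0.34451596745066 pca -2.939 rect ((599.9098510742188, -331.49420166015625), (54.394920349121094, 34.25764465332031), 12.329438209533691)
sc 0.70 n 4288 col [73. 69. 68.] cover [ 0.4825 -0.2733] bladeang 0.32387918633862267 pca -2.866 rect ((482.23760986328125, -273.20050048828125), (54.93045425415039, 32.02763748168945), 15.733562469482422)
togo mm [55.8 -4.  -6.6] yaw 0.264 turn -0.001
```

View pics/w2.png

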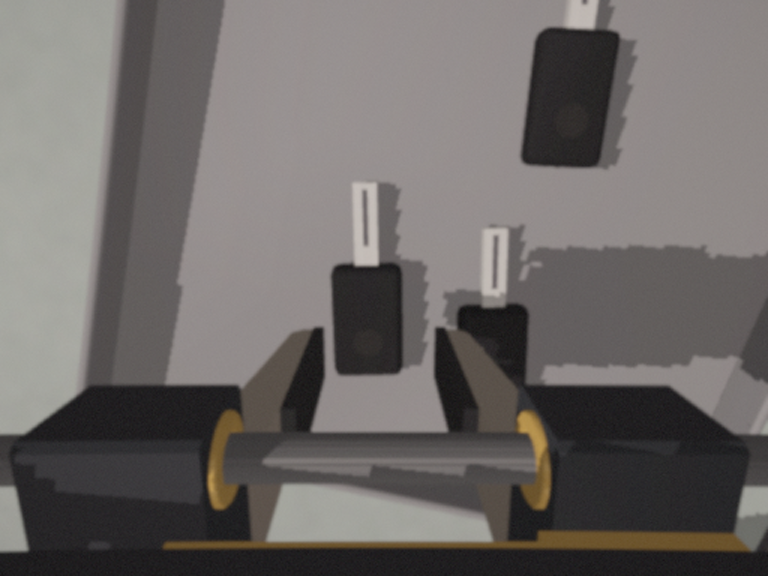

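```bash
cat >> h.py <<'E'
def togo(xyz,yaw=None,s=None):
    s=s or st();M=axes(s);d=M.T@(np.array(xyz)-s['tool_pos'])*1000
    y=np.arctan2(M[1,1],M[0,1])
    if yaw is None: yaw=y
    yw=y+((yaw-y+np.pi/2)%np.pi-np.pi/2)
    D=np.array([[0,np.cos(yw),np.sin(yw)],[0,np.sin(yw),-np.cos(yw)],[-1,0,0]])
    print('togo mm',d.round(1),'yaw',round(y,3),'rv',Ro.from_matrix(M.T@D).as_rotvec().round(3))
E
python3 - <<'E'
from h import *
togo([0.482,-0.2735,0.040],0.268)
E
```

```text
togo mm [24.8 -3.6 -6.1] yaw 0.264 rv [-0.004  0.015 -0.012]
```

play_rows(deltas=[[46,0,-3,-4,0,0.015,-0.012],[46,0,0,0,0,0,0]])

```text
t: 4.6
tool_pos: [0.4843, -0.2761, 0.0679]
tool_rot: [0.851, 1.567, -0.456]
ft_force: [-0.0, 0.5, -0.5]
grip_width: 0.0421
```

Run:
```python
from h import *
ps();vert();togo([0.482,-0.2735,0.009],0.268)
```

```text
t 4.6 pos [ 0.4843 -0.2761  0.0679] rot [ 0.851  1.567 -0.456] F [-0.   0.5 -0.5] g 0.0421
tool x [ 0.0033 -0.0016 -1.    ] j [-0.52  0.43  1.9   0.    0.81  0.79]
togo mm [58.9 -1.7 -3.2] yaw 0.263 rv [-0.005  0.002 -0.003]
```

play_rows(deltas=[[46,20,-2,-3,0,0,0],[46,0,0,0,0,0,0]])

```text
t: 4.85
tool_pos: [0.4831, -0.2745, 0.0498]
tool_rot: [0.822, 1.564, -0.486]
ft_force: [-0.1, 0.1, -0.4]
grip_width: 0.0421
```

Run:
```python
from h import *
ps();vert();togo([0.482,-0.2735,0.009],0.268)
p=imaging.camera('wrist')
ps();vert();togo([0.482,-0.2735,0.009],0.268)
```

```text
t 4.85 pos [ 0.4831 -0.2745  0.0498] rot [ 0.822  1.564 -0.486] F [-0.1  0.1 -0.4] g 0.0421
tool x [ 0.0064 -0.0034 -1.    ] j [-0.52  0.46  1.91  0.    0.76  0.79]
togo mm [40.8 -1.  -1.4] yaw 0.264 rv [-0.005  0.005 -0.005]
t 4.9 pos [ 0.484  -0.275   0.0507] rot [ 0.816  1.562 -0.491] F [ 0.1 -0.1  0.2] g 0.0423
tool x [ 0.0081 -0.0043 -1.    ] j [-0.52  0.45  1.91  0.    0.77  0.79]
togo mm [41.7 -1.9 -2.3] yaw 0.264 rv [-0.004  0.006 -0.007]
```

play_rows(deltas=[[46,15,-2,-2,0,0.005,-0.006],[46,15,0,0,0,0,0],[46,8,0,0,0,0,0],[46,0,0,0,0,0,0]])

```text
t: 5.4
tool_pos: [0.4824, -0.2741, 0.0111]
tool_rot: [0.579, 1.568, -0.728]
ft_force: [-0.6, -0.9, 0.7]
grip_width: 0.0422
```

Run:
```python
from h import *
ps();vert();togo([0.482,-0.2735,0.009],0.268)
p=imaging.camera('wrist');save(p,'w3');ps()
```

```text
t 5.4 pos [ 0.4824 -0.2741  0.0111] rot [ 0.579  1.568 -0.728] F [-0.6 -0.9  0.7] g 0.0422
tool x [ 0.0018 -0.0016 -1.    ] j [-0.52  0.52  1.93 -0.    0.69  0.79]
togo mm [ 2.1 -0.3 -0.7] yaw 0.264 rv [-0.004  0.002 -0.001]
t 5.45 pos [ 0.4826 -0.2743  0.0115] rot [ 0.616  1.568 -0.692] F [ 0.6 -0.1  0.1] g 0.0425
```

View pics/w3.png

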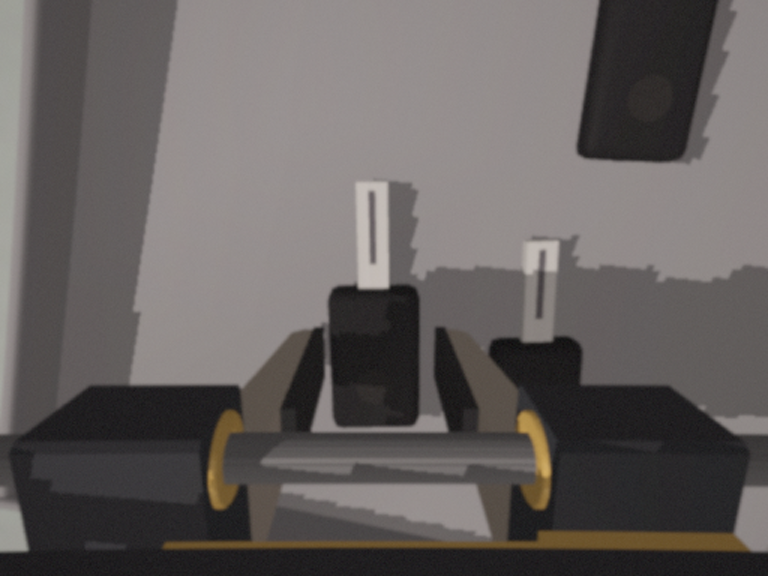

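Key A (cover at ~(373,355)) sits between both fingers, clear of its neighbour. Close and lift.

play_rows(deltas=[[46,1.5,0,0,0,0,0],[20,0,0,0,0,0,0],[20,0,0,0,0,0,0],[20,0,0,0,0,0,0],[20,0,0,0,0,0,0],[20,-20,0,0,0,0,0],[20,-30,0,0,0,0,0],[20,-40,0,0,0,0,0],[20,-50,0,0,0,0,0],[20,-50,0,0,0,0,0],[20,0,0,0,0,0,0]])

```text
t: 6.82
tool_pos: [0.4821, -0.2738, 0.2062]
tool_rot: [0.626, 1.568, -0.681]
ft_force: [0.4, 0.3, -0.2]
grip_width: 0.0336
```

Run:
```python
from h import *
s=ps();vert();togo([0.49,0.275,0.2],0.268)
p=imaging.camera('wrist');save(p,'w4')
p=imaging.camera('top');
c=p['color'][:,:,::-1]
cv2.imwrite('pics/t4.png',cv2.resize(c[75:240,105:285],None,fx=4,fy=3.6,interpolation=cv2.INTER_CUBIC))
# rib fit safe: 
for d in models.place_of('mouth',p): print(d['score'],cam2w(p,d['point']))
```

```text
t 6.83 pos [ 0.4821 -0.2738  0.2062] rot [ 0.626  1.568 -0.681] F [ 0.4  0.3 -0.2] g 0.0336
tool x [ 0.0023 -0.0019 -1.    ] j [-0.52  0.25  1.8  -0.    1.09  0.79]
togo mm [   5.2  150.6 -527.8] yaw 0.264 rv [-0.004  0.002 -0.002]
0.76 [0.48848707 0.2748641  0.11746192]
```

View pics/w4.png

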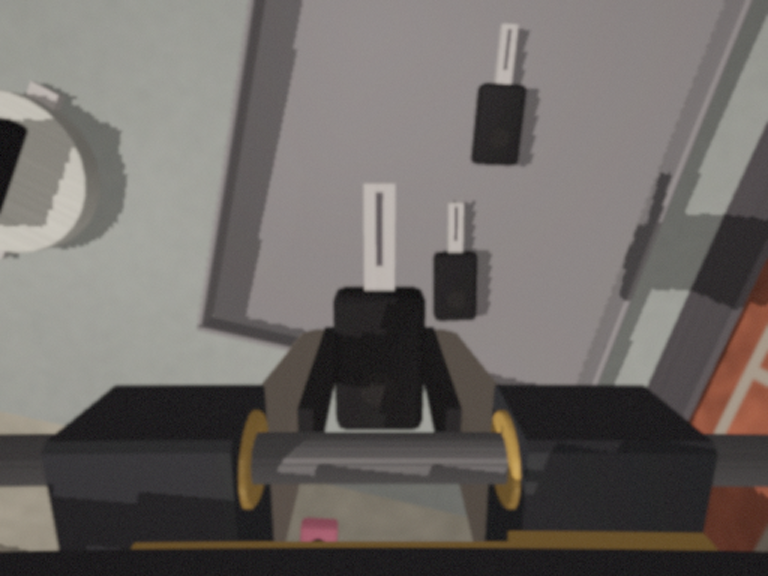

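play_rows(deltas=[[20,0,12,-48,0,0,0],[20,0,12,-48,0,0,0],[20,0,12,-48,0,0,0],[20,0,12,-48,0,0,0],[20,0,12,-48,0,0,0],[20,0,12,-48,0,0,0],[20,0,12,-48,0,0,0],[20,0,12,-48,0,0,0],[20,0,12,-48,0,0,0],[20,0,12,-48,0,0,0],[20,0,12,-48,0,0,0],[20,0,0,0,0,0,0]])

```text
t: 8.48
tool_pos: [0.4572, 0.2871, 0.1813]
tool_rot: [-1.788, 1.532, -3.098]
ft_force: [-0.6, 0.2, -1.2]
grip_width: 0.0336
```

Run:
```python
from h import *
s=ps();vert();togo([0.470,0.270,0.2],0.268)
p=imaging.camera('wrist');save(p,'w5')
for d in models.place_of('mouth',p): print(d['score'],cam2w(p,d['point'],s).round(4))
```

```text
t 8.47 pos [0.4572 0.2871 0.1813] rot [-1.788  1.532 -3.098] F [-0.6  0.2 -1.2] g 0.0336
tool x [-0.0386 -0.0017 -0.9993] j [0.55 0.28 1.82 0.02 1.08 1.85]
togo mm [-19.2   7.3  19.6] yaw 0.261 rv [-0.007 -0.008  0.038]
0.59 [0.4901 0.2774 0.1181]
```

View pics/w5.png

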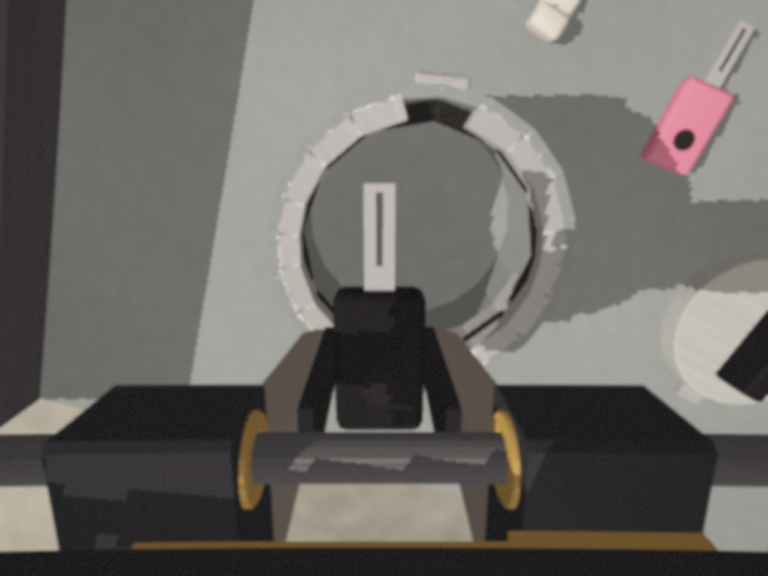

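View pics/t4.png

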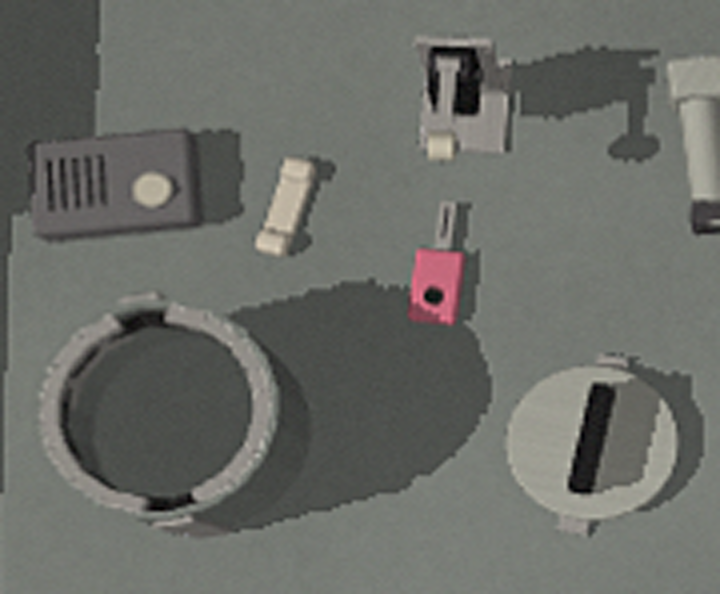

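Run:
```python
from h import *
s=st()
p=imaging.camera('top')
for z in (0.08,.11):
  a=atz(p,140,157.5,z);b=atz(p,148,220.3,z);print(a,b,(a+b)/2,np.arctan2(*(a-b)[:2][::-1]),np.linalg.norm(a-b))
s=st();p=imaging.camera('wrist')
# notch edges in wrist picture (405,120),(470,122) lip top
for z in (.08,.11): print('rib',atz(p,440/1.5,80/1.5,z,s))
a=atz(p,406/1.5,108/1.5,.115,s);b=atz(p,474/1.5,112/1.5,.115,s);print('notch',a,b,(a+b)/2,np.linalg.norm(a-b))
togo([.47,.271,.2],.268)
```

```text
[0.57409257 0.29340436 0.08      ] [0.41111015 0.26969368 0.08      ] [0.49260136 0.28154902 0.08      ] 0.14446649897967098 0.16469810094212461
[0.56716968 0.28499932 0.11      ] [0.40866886 0.26194062 0.11      ] [0.48791927 0.27346997 0.11      ] 0.14446649897967084 0.1601693250866483
rib [0.57150626 0.28042475 0.08      ]
rib [0.56694931 0.28271944 0.11      ]
notch [0.55069031 0.29496613 0.115     ] [0.55704645 0.26368791 0.115     ] [0.55386838 0.27932702 0.115     ] 0.03191751625152757
togo mm [-18.1   8.   15.1] yaw 0.257 rv [-0.011 -0.008  0.037]
```

play_rows(deltas=[[20,-10,8,15,0,-0.008,0.037],[20,0,0,0,0,0,0],[20,0,0,0,0,0,0]])

```text
t: 9.05
tool_pos: [0.4711, 0.2672, 0.1929]
tool_rot: [1.149, 1.568, -0.168]
ft_force: [0.3, 0.7, -0.9]
grip_width: 0.0337
```

Run:
```python
from h import *
s=ps();vert();togo([0.470,0.271,0.2],0.268)
p=imaging.camera('wrist');ps()
```

```text
t 9.05 pos [0.4711 0.2672 0.1929] rot [ 1.149  1.568 -0.168] F [ 0.3  0.7 -0.9] g 0.0337
tool x [ 3.2e-03 -5.0e-04 -1.0e+00] j [ 0.51  0.25  1.84 -0.    1.06  1.83]
togo mm [-7.1 -0.1 -3.9] yaw 0.253 rv [-0.015  0.001 -0.003]
t 9.1 pos [0.4711 0.2673 0.193 ] rot [ 1.136  1.567 -0.181] F [ 0.3  0.  -0.2] g 0.0334
```

play_rows(deltas=[[20,30,0,-4,0,0,0],[20,30,0,0,0,0,0],[20,30,0,0,0,0,0],[20,0,0,0,0,0,0]])

```text
t: 9.6
tool_pos: [0.4714, 0.2716, 0.1019]
tool_rot: [1.506, 1.565, 0.188]
ft_force: [-0.5, -1.0, -0.1]
grip_width: 0.0334
```

Run:
```python
from h import *
s=ps();vert();togo([0.470,0.271,0.04],0.268)
p=imaging.camera('wrist');save(p,'w6')
```

```text
t 9.6 pos [0.4714 0.2716 0.1019] rot [1.506 1.565 0.188] F [-0.5 -1.  -0.1] g 0.0334
tool x [ 0.0055  0.001  -1.    ] j [ 0.52  0.36  1.91 -0.    0.86  1.84]
togo mm [61.9 -1.9  0.2] yaw 0.252 rv [-0.016  0.    -0.006]
```

View pics/w6.png

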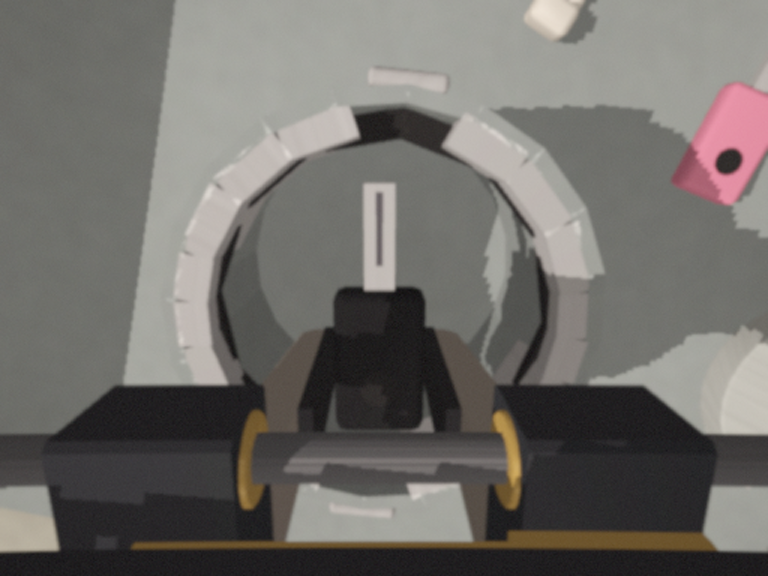

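Run:
```python
from h import *
s=st()
p=imaging.camera('wrist')
for z in (0.1,.115):
  a=atz(p,408/1.5,78/1.5,z,s);b=atz(p,362/1.5,510/1.5,z,s);print(a,b,(a+b)/2,np.arctan2(*(a-b)[:2][::-1]),np.linalg.norm(a-b))
a=atz(p,357/1.5,130/1.5,.115,s);b=atz(p,447/1.5,142/1.5,.115,s);print('notch',a,b,(a+b)/2,np.linalg.norm(a-b),np.arctan2(*(a-b)[:2][::-1])-np.pi/2)
```

```text
[0.57045219 0.28639093 0.1       ] [0.39830579 0.25981445 0.1       ] [0.48437899 0.27310269 0.1       ] 0.1531736996338998 0.17418579591815958
[0.56764928 0.28656064 0.115     ] [0.41025357 0.26226142 0.115     ] [0.48895143 0.27441103 0.115     ] 0.1531736996338998 0.15926036040319014
notch [0.54857631 0.29842224 0.115     ] [0.55228768 0.26917274 0.115     ] [0.55043199 0.28379749 0.115     ] 0.02948401896749608 0.12621209546448653
```

play_rows(deltas=[[20,30,-2,0,-0.015,0,-0.006],[20,28,0,0,0,0,0],[20,0,0,0,0,0,0],[45,0,0,0,0,0,0],[45,0,0,0,0,0,0],[45,0,0,0,0,0,0],[45,-40,0,0,0,0,0],[45,-60,0,0,0,0,0],[45,-60,0,0,0,0,0],[45,0,0,0,0,0,0]])

```text
t: 10.95
tool_pos: [0.4756, 0.2746, 0.2212]
tool_rot: [1.816, 1.551, 0.513]
ft_force: [0.1, 0.9, -1.5]
grip_width: 0.0415
```

Run:
```python
from h import *
s=ps();vert();togo([0.470,0.271,0.2],0.268)
p=imaging.camera('wrist');save(p,'w7')
p=imaging.camera('top');keys(p)
for d in models.cut_out('lid',p)[:1]:
   ys,xs=np.nonzero(d['region']);print(xs.mean(),ys.mean(),len(xs))
```

```text
t 10.95 pos [0.4756 0.2746 0.2212] rot [1.816 1.551 0.513] F [ 0.1  0.9 -1.5] g 0.0415
tool x [ 0.0174  0.0098 -0.9998] j [ 0.52  0.22  1.8  -0.    1.1   1.82]
togo mm [21.1 -6.7  2.1] yaw 0.268 rv [-0.    -0.005 -0.019]
sc 0.90 n 327 col [51. 50. 49.] cover [ 0.4757 -0.3377] bladeang 0.3935047984526116 pca -2.876 rect ((476.5046081542969, -337.58038330078125), (56.1116828918457, 34.146461486816406), 16.98882484436035)
sc 0.88 n 361 col [159. 102. 112.] cover None bladeang None pca 2.987 rect None
sc 0.81 n 314 col [37. 36. 36.] cover [ 0.5997 -0.3308] bladeang 0.22255300970321323 pca -2.907 rect ((600.5471801757812, -330.9190673828125), (56.14912796020508, 35.79051971435547), 12.774730682373047)
sc 0.72 n 377 col [169. 103. 115.] cover None bladeang None pca -2.917 rect None
sc 0.69 n 260 col [29. 28. 28.] cover [0.4756 0.2731] bladeang 0.29836700143965145 pca -2.889 rect ((475.49951171875, 272.75347900390625), (55.715030670166016, 34.449989318847656), 13.417882919311523)
sc 0.45 n 120 col [165. 160. 149.] cover None bladeang None pca 3.061 rect None
252.7332883187036 197.5212694125591 1481
```

View pics/w7.png

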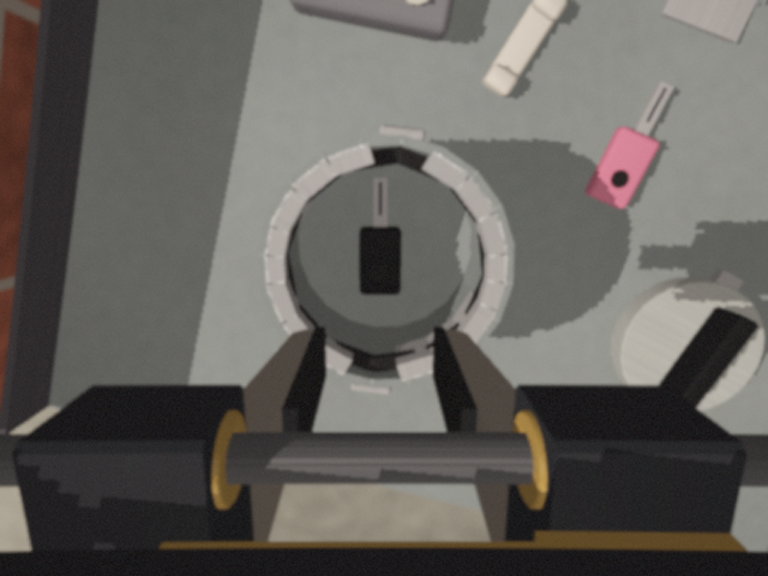

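Run:
```python
from h import *
togo([0.478,-0.338,0.2],0.28)
```

```text
togo mm [  12.1 -156.1  590.4] yaw 0.268 rv [-0.012 -0.002 -0.009]
```

play_rows(deltas=[[46,0,-13,50,0,0,-0.009],[46,0,-13,50,0,0,0],[46,-1,-13,50,0,0,0],[46,-1,-13,50,0,0,0],[46,-1,-13,50,0,0,0],[46,-1,-13,50,0,0,0],[46,-1,-13,50,0,0,0],[46,-1,-13,50,0,0,0],[46,-1,-13,50,0,0,0],[46,-1,-13,50,0,0,0],[46,0,-13,50,0,0,0],[46,0,-13,40,0,0,0]])

```text
t: 12.65
tool_pos: [0.4684, -0.3526, 0.2002]
tool_rot: [-2.058, 1.536, 2.927]
ft_force: [0.5, -0.2, 1.2]
grip_width: 0.042
```

play_rows(deltas=[[46,0,0,0,0,0,0],[46,0,0,0,0,0,0]])

```text
t: 12.9
tool_pos: [0.4663, -0.3535, 0.1963]
tool_rot: [-2.12, 1.53, 2.862]
ft_force: [-0.7, -0.1, -0.2]
grip_width: 0.0425
```

Run:
```python
from h import *
s=ps();vert();p=imaging.camera('wrist');save(p,'w8');keys(p,0.019,s)
togo([0.478,-0.338,0.1],0.28)
```

```text
t 12.9 pos [ 0.4663 -0.3535  0.1963] rot [-2.12   1.53   2.862] F [-0.7 -0.1 -0.2] g 0.0425
tool x [-0.0392  0.0112 -0.9992] j [-0.64  0.33  1.71 -0.02  1.14  0.67]
sc 0.83 n 2125 col [48. 45. 45.] cover [ 0.6007 -0.3334] bladeang 0.6030158509373207 pca -2.916 rect ((600.1279907226562, -333.5569763183594), (54.816078186035156, 32.357139587402344), 12.152969360351562)
sc 0.62 n 1876 col [67. 63. 62.] cover [ 0.4781 -0.3393] bladeang 0.35590830886727726 pca -2.855 rect ((478.111083984375, -339.042724609375), (53.84493637084961, 32.148155212402344), 15.851578712463379)
togo mm [96.6 18.3 -9.6] yaw 0.271 rv [-0.009 -0.021  0.034]
```

play_rows(deltas=[[46,10,16,-11,-0.01,-0.021,0.034],[46,50,0,0,0,0,0],[46,50,0,0,0,0,0],[46,20,0,0,0,0,0],[46,0,0,0,0,0,0]])

```text
t: 13.62
tool_pos: [0.4815, -0.332, 0.0648]
tool_rot: [0.87, 1.567, -0.412]
ft_force: [-0.1, -0.4, 0.3]
grip_width: 0.0426
```

Run:
```python
from h import *
s=ps();vert();p=imaging.camera('wrist');save(p,'w9');keys(p,0.019,s)
togo([0.478,-0.3385,0.01],0.278)
```

```text
t 13.62 pos [ 0.4815 -0.332   0.0648] rot [ 0.87   1.567 -0.412] F [-0.1 -0.4  0.3] g 0.0426
tool x [ 0.0035 -0.0015 -1.    ] j [-0.61  0.47  1.84  0.    0.83  0.67]
sc 0.98 n 4157 col [66. 63. 62.] cover [ 0.4786 -0.3386] bladeang 0.3297097949945335 pca -2.850 rect ((478.3865051269531, -338.7394714355469), (55.183128356933594, 32.582706451416016), 16.50469207763672)
sc 0.89 n 4561 col [41. 39. 39.] cover [ 0.5984 -0.3333] bladeang 2.0834478641041256 pca -2.979 rect ((597.6982421875, -333.3220520019531), (50.62074661254883, 32.98405456542969), 12.219898223876953)
togo mm [56.6 -6.1  3.6] yaw 0.288 rv [ 0.01   0.005 -0.005]
```

play_rows(deltas=[[54,0,-5,5,0,0,0],[54,20,-1,0,0,0.004,-0.004],[54,20,0,0,0,0,0],[54,10,0,0,0,0,0],[54,0,0,0,0,0,0]])

```text
t: 14.35
tool_pos: [0.4798, -0.3417, 0.0168]
tool_rot: [0.664, 1.565, -0.619]
ft_force: [0.5, -0.4, 0.6]
grip_width: 0.0495
```

Run:
```python
from h import *
s=ps();vert();p=imaging.camera('wrist');save(p,'w10')
togo([0.478,-0.3385,0.01],0.278)
```

```text
t 14.35 pos [ 0.4798 -0.3417  0.0168] rot [ 0.664  1.565 -0.619] F [ 0.5 -0.4  0.6] g 0.0495
tool x [ 0.005  -0.0036 -1.    ] j [-0.62  0.55  1.85  0.    0.74  0.66]
togo mm [ 7.2 -1.1 -3.8] yaw 0.288 rv [ 0.01   0.005 -0.004]
```

View pics/w10.png

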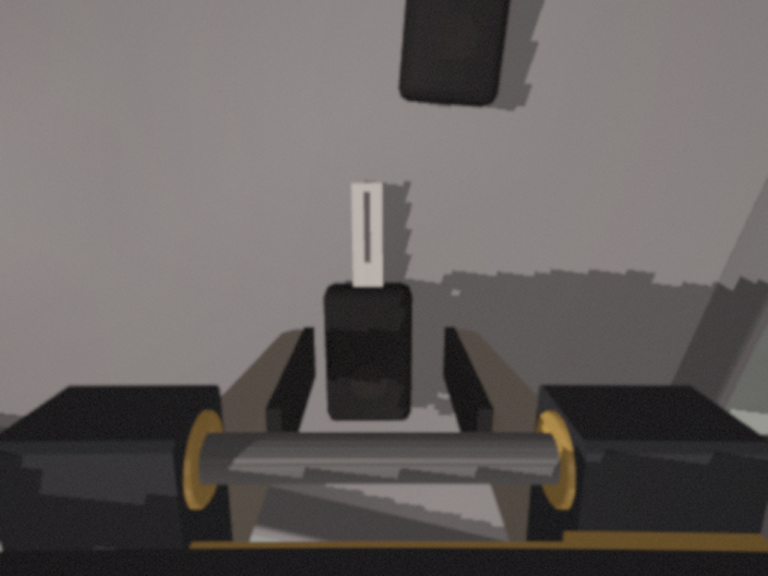

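Key B between the fingers (369,350), slightly left of centre (~380). Nudge, close, lift.

play_rows(deltas=[[54,6,-1,-3,0.01,0.004,-0.004],[54,0,0,0,0,0,0],[20,0,0,0,0,0,0],[20,0,0,0,0,0,0],[20,0,0,0,0,0,0],[20,0,0,0,0,0,0],[20,-20,0,0,0,0,0],[20,-40,0,0,0,0,0],[20,-50,0,0,0,0,0],[20,-50,0,0,0,0,0],[20,-50,0,0,0,0,0],[20,0,0,0,0,0,0]])

```text
t: 15.9
tool_pos: [0.4787, -0.3392, 0.236]
tool_rot: [0.581, 1.564, -0.713]
ft_force: [-0.0, -0.4, -0.9]
grip_width: 0.0335
```

Run:
```python
from h import *
s=ps();vert();p=imaging.camera('wrist');save(p,'w11',1)
togo([0.471,0.270,0.21],0.268)
```

```text
t 15.9 pos [ 0.4787 -0.3392  0.236 ] rot [ 0.581  1.564 -0.713] F [-0.  -0.4 -0.9] g 0.0335
tool x [ 0.0054 -0.0047 -1.    ] j [-0.62  0.27  1.7  -0.    1.16  0.68]
togo mm [  22.   160.1 -587.2] yaw 0.277 rv [ 0.009  0.003 -0.002]
```

View pics/w11.png

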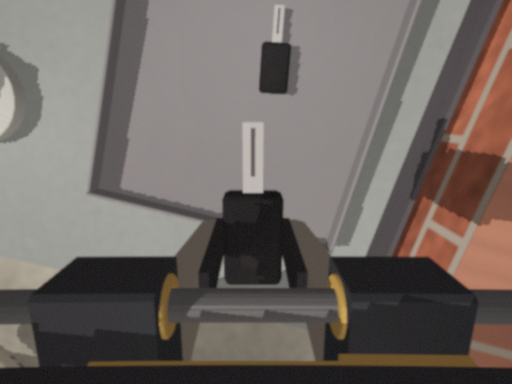

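play_rows(deltas=[[20,0,13,-48,0.009,0,0],[20,0,13,-48,0,0,0],[20,-1,13,-48,0,0,0],[20,-1,13,-48,0,0,0],[20,-1,13,-48,0,0,0],[20,-1,13,-48,0,0,0],[20,-1,13,-48,0,0,0],[20,-1,13,-48,0,0,0],[20,-1,13,-48,0,0,0],[20,-1,13,-48,0,0,0],[20,0,13,-48,0,0,0],[20,0,13,-35,0,0,0]])

```text
t: 17.45
tool_pos: [0.4677, 0.2613, 0.2296]
tool_rot: [-1.625, 1.552, -2.933]
ft_force: [0.3, -1.1, 0.5]
grip_width: 0.0333
```

play_rows(deltas=[[20,0,0,0,0,0,0],[20,0,0,0,0,0,0]])

```text
t: 17.7
tool_pos: [0.4659, 0.2623, 0.2273]
tool_rot: [-1.57, 1.548, -2.875]
ft_force: [0.3, -1.5, -0.6]
grip_width: 0.0338
```

Run:
```python
from h import *
s=ps();vert()
togo([0.472,0.270,0.18],0.268)
```

```text
t 17.7 pos [0.4659 0.2623 0.2273] rot [-1.57   1.548 -2.875] F [ 0.3 -1.5 -0.6] g 0.0338
tool x [-0.0219 -0.006  -0.9997] j [0.51 0.21 1.8  0.01 1.15 1.81]
togo mm [47.1  9.  -5.8] yaw 0.266 rv [-0.002 -0.     0.023]
```

play_rows(deltas=[[20,10,7,-6,0,0,0.022],[20,35,0,0,0,0,0],[20,35,0,0,0,0,0],[20,20,0,0,0,0,0],[20,0,0,0,0,0,0]])

```text
t: 18.32
tool_pos: [0.4699, 0.2629, 0.1239]
tool_rot: [-0.971, 1.568, -2.281]
ft_force: [0.9, 0.6, -0.4]
grip_width: 0.0335
```

Run:
```python
from h import *
s=ps();vert();p=imaging.camera('wrist');save(p,'w12',1)
togo([0.470,0.270,0.042],0.268)
```

```text
t 18.32 pos [0.4699 0.2629 0.1239] rot [-0.971  1.568 -2.281] F [ 0.9  0.6 -0.4] g 0.0335
tool x [-0.0021 -0.0025 -1.    ] j [ 0.51  0.33  1.9  -0.    0.92  1.82]
togo mm [82.8  1.4 -6.8] yaw 0.26 rv [-0.008  0.002  0.001]
```

View pics/w12.png

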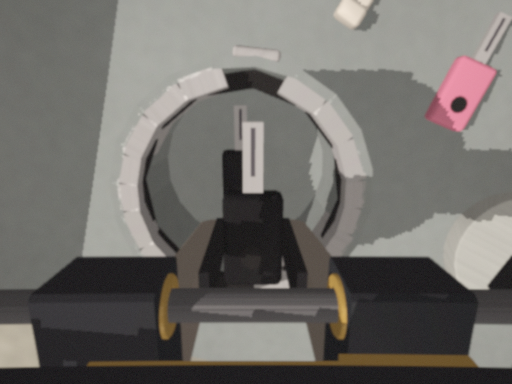

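play_rows(deltas=[[20,20,1,-6,0,0,0],[20,30,0,0,0,0,0],[20,30,0,0,0,0,0],[20,0,0,0,0,0,0],[46,0,0,0,0,0,0],[46,0,0,0,0,0,0],[46,0,0,0,0,0,0],[46,-40,0,0,0,0,0],[46,-50,0,0,0,0,0],[46,-50,0,0,0,0,0],[46,-30,0,0,0,0,0],[46,0,0,0,0,0,0]])

```text
t: 19.88
tool_pos: [0.4748, 0.2695, 0.2309]
tool_rot: [1.734, 1.555, 0.42]
ft_force: [-0.4, 0.2, -0.6]
grip_width: 0.0427
```

Run:
```python
from h import *
s=ps();vert();p=imaging.camera('wrist');save(p,'w13',1)
p=imaging.camera('top');keys(p)
togo([0.6005,-0.332,0.2],0.214)
```

```text
t 19.88 pos [0.4748 0.2695 0.2309] rot [1.734 1.555 0.42 ] F [-0.4  0.2 -0.6] g 0.0427
tool x [ 0.0144  0.0064 -0.9999] j [ 0.51  0.21  1.8  -0.    1.12  1.83]
sc 0.84 n 332 col [38. 38. 37.] cover [ 0.5993 -0.3307] bladeang 0.2563638305291427 pca -2.903 rect ((599.8896484375, -330.6217041015625), (58.00539016723633, 35.971763610839844), 15.28779411315918)
sc 0.84 n 282 col [171. 101. 114.] cover None bladeang None pca 3.022 rect None
sc 0.79 n 251 col [30. 30. 29.] cover [0.4763 0.2721] bladeang 0.25196420483228005 pca -2.922 rect ((481.56732177734375, 272.99725341796875), (67.78702545166016, 32.343055725097656), 12.980218887329102)
sc 0.65 n 350 col [174. 106. 118.] cover None bladeang None pca -2.881 rect None
togo mm [ 26.3 -29.8 613.1] yaw 0.257 rv [ 0.043 -0.001 -0.009]
```

View pics/w13.png

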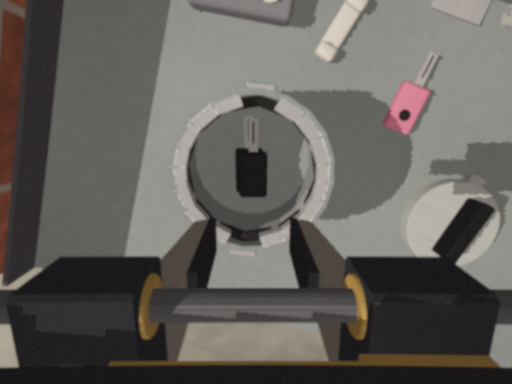

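Two keys in the safe. Third key.

play_rows(deltas=[[54,0,-3,50,0.02,0,-0.009],[54,0,-3,50,0.02,0,0],[54,-1,-3,50,0,0,0],[54,-1,-3,50,0,0,0],[54,-1,-3,50,0,0,0],[54,-1,-3,50,0,0,0],[54,-1,-3,50,0,0,0],[54,-1,-3,50,0,0,0],[54,-1,-3,50,0,0,0],[54,-1,-3,50,0,0,0],[54,0,0,50,0,0,0],[54,0,0,40,0,0,0]])

```text
t: 21.52
tool_pos: [0.5665, -0.3284, 0.2113]
tool_rot: [-1.965, 1.538, 2.968]
ft_force: [0.3, 0.3, -0.5]
grip_width: 0.0496
```

play_rows(deltas=[[54,0,0,0,0,0,0],[54,0,0,0,0,0,0]])

```text
t: 21.78
tool_pos: [0.5648, -0.3296, 0.207]
tool_rot: [-2.018, 1.533, 2.912]
ft_force: [-0.3, -0.4, -0.4]
grip_width: 0.0497
```

Run:
```python
from h import *
s=ps();vert();p=imaging.camera('wrist');save(p,'w14');keys(p,0.019,s)
togo([0.6005,-0.332,0.1],0.214)
```

```text
t 21.77 pos [ 0.5648 -0.3296  0.207 ] rot [-2.018  1.533  2.912] F [-0.3 -0.4 -0.4] g 0.0497
tool x [-0.0372  0.0087 -0.9993] j [-0.52  0.42  1.54 -0.01  1.21  0.83]
sc 0.76 n 1794 col [67. 64. 63.] cover [ 0.6017 -0.3332] bladeang 0.229432040727878 pca -2.927 rect ((601.7218627929688, -333.528564453125), (53.58165740966797, 31.874216079711914), 12.49505615234375)
togo mm [106.2  37.5  12.1] yaw 0.22 rv [ 0.005 -0.016  0.034]
```

play_rows(deltas=[[54,10,34,8,0,-0.016,0.034],[54,45,0,0,0,0,0],[54,45,0,0,0,0,0],[54,30,0,0,0,0,0],[54,0,0,0,0,0,0]])

```text
t: 22.5
tool_pos: [0.602, -0.3234, 0.0751]
tool_rot: [1.111, 1.567, -0.235]
ft_force: [-0.8, -0.2, 0.8]
grip_width: 0.0499
```

Run:
```python
from h import *
s=ps();vert();p=imaging.camera('wrist');save(p,'w15');keys(p,0.019,s)
togo([0.6012,-0.333,0.01],0.214)
```

```text
t 22.5 pos [ 0.602  -0.3234  0.0751] rot [ 1.111  1.567 -0.235] F [-0.8 -0.2  0.8] g 0.0499
tool x [ 3.6e-03 -9.0e-04 -1.0e+00] j [-0.5   0.58  1.6   0.    0.95  0.85]
sc 0.84 n 3759 col [64. 60. 60.] cover [ 0.6027 -0.3328] bladeang 0.23639204833415425 pca -2.925 rect ((602.3977661132812, -333.276123046875), (54.00785446166992, 32.28474044799805), 12.530714988708496)
togo mm [68. -5.  7.] yaw 0.225 rv [ 0.011  0.005 -0.007]
```

play_rows(deltas=[[54,0,-2,8,0,0.004,-0.004],[54,25,0,0,0.01,0,0],[54,20,0,0,0,0,0],[54,10,0,0,0,0,0],[54,0,0,0,0,0,0]])

```text
t: 23.22
tool_pos: [0.6084, -0.3368, 0.0286]
tool_rot: [0.937, 1.558, -0.418]
ft_force: [-0.6, -0.4, 0.6]
grip_width: 0.0496
```

Run:
```python
from h import *
s=ps();vert();p=imaging.camera('wrist');save(p,'w16')
togo([0.6015,-0.333,0.01],0.214)
```

```text
t 23.23 pos [ 0.6084 -0.3368  0.0286] rot [ 0.937  1.558 -0.418] F [-0.6 -0.4  0.6] g 0.0496
tool x [ 0.0119 -0.0053 -0.9999] j [-0.51  0.65  1.6   0.    0.87  0.85]
togo mm [19.  -6.4 -5.5] yaw 0.216 rv [ 0.002  0.008 -0.011]
```

View pics/w16.png

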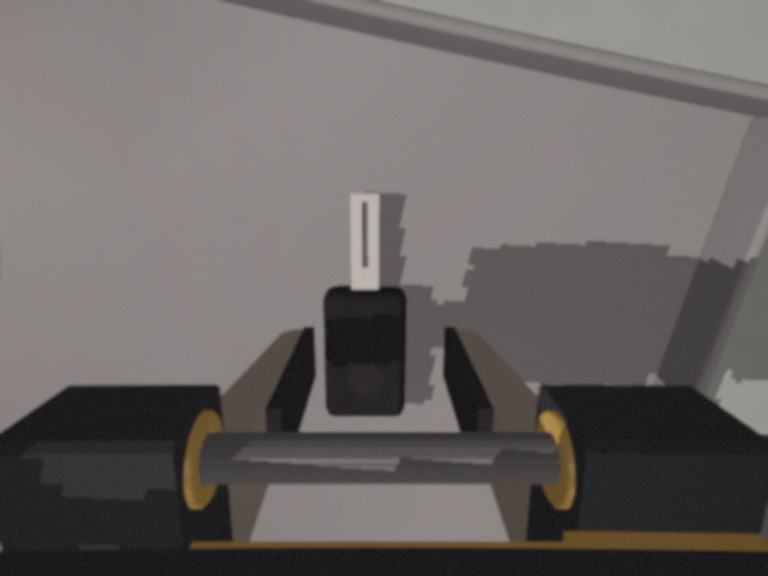

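play_rows(deltas=[[54,0,-6,-4,0,0.008,-0.011],[54,10,0,0,0,0,0],[54,8,0,0,0,0,0],[54,0,0,0,0,0,0]])

```text
t: 23.78
tool_pos: [0.6021, -0.3344, 0.0111]
tool_rot: [0.574, 1.57, -0.781]
ft_force: [0.6, -1.9, -0.5]
grip_width: 0.0495
```

Run:
```python
from h import *
s=ps();vert();p=imaging.camera('wrist');save(p,'w17',1)
togo([0.6015,-0.333,0.01],0.214)
```

```text
t 23.77 pos [ 0.6021 -0.3344  0.0111] rot [ 0.574  1.57  -0.781] F [ 0.6 -1.9 -0.5] g 0.0495
tool x [ 7.e-04 -7.e-04 -1.e+00] j [-0.51  0.67  1.61 -0.    0.86  0.85]
togo mm [ 1.5 -0.5 -1.7] yaw 0.216 rv [ 0.002  0.001 -0.001]
```

View pics/w17.png

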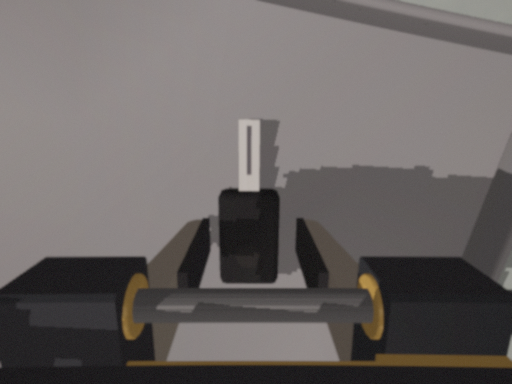

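play_rows(deltas=[[54,1,0,-1.5,0,0,0],[20,0,0,0,0,0,0],[20,0,0,0,0,0,0],[20,0,0,0,0,0,0],[20,0,0,0,0,0,0],[20,-20,0,0,0,0,0],[20,-40,0,0,0,0,0],[20,-50,0,0,0,0,0],[20,-50,0,0,0,0,0],[20,-50,0,0,0,0,0],[20,0,0,0,0,0,0]])

```text
t: 25.2
tool_pos: [0.6024, -0.3332, 0.235]
tool_rot: [0.816, 1.564, -0.539]
ft_force: [1.0, -0.3, -0.9]
grip_width: 0.0337
```

Run:
```python
from h import *
s=ps();vert();p=imaging.camera('wrist');save(p,'w18',1)
togo([0.471,0.270,0.21],0.25)
```

```text
t 25.2 pos [ 0.6024 -0.3332  0.235 ] rot [ 0.816  1.564 -0.539] F [ 1.  -0.3 -0.9] g 0.0337
tool x [ 0.0057 -0.0034 -1.    ] j [-0.51  0.43  1.47 -0.    1.23  0.85]
togo mm [  21.1    1.8 -616.5] yaw 0.216 rv [-0.034  0.002 -0.002]
```

View pics/w18.png

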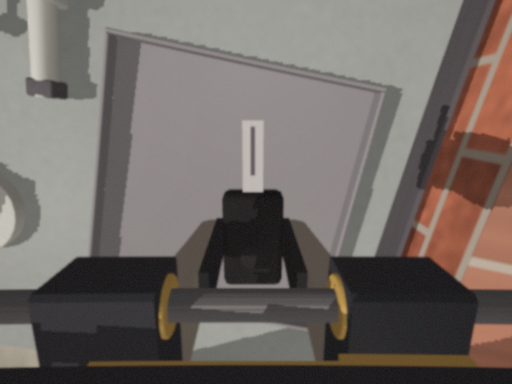

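play_rows(deltas=[[20,0,0,-50,-0.01,0,0],[20,0,0,-50,-0.02,0,0],[20,-1,0,-50,0,0,0],[20,-1,0,-50,0,0,0],[20,-1,0,-50,0,0,0],[20,-1,0,-50,0,0,0],[20,-1,0,-50,0,0,0],[20,-1,0,-50,0,0,0],[20,-1,0,-50,0,0,0],[20,-1,0,-50,0,0,0],[20,0,0,-50,0,0,0],[20,0,0,-40,0,0,0]])

```text
t: 26.75
tool_pos: [0.4448, 0.2549, 0.2289]
tool_rot: [-1.704, 1.552, -3.033]
ft_force: [0.5, -0.6, -1.1]
grip_width: 0.0334
```

play_rows(deltas=[[20,0,0,0,0,0,0],[20,0,0,0,0,0,0]])

```text
t: 27.0
tool_pos: [0.4426, 0.2558, 0.2271]
tool_rot: [-1.638, 1.548, -2.963]
ft_force: [0.4, -0.1, -1.3]
grip_width: 0.0336
```

Run:
```python
from h import *
s=ps();vert()
togo([0.471,0.270,0.15],0.25)
```

```text
t 27.0 pos [0.4426 0.2558 0.2271] rot [-1.638  1.548 -2.963] F [ 0.4 -0.1 -1.3] g 0.0336
tool x [-0.0223 -0.004  -0.9997] j [0.52 0.17 1.84 0.01 1.14 1.84]
togo mm [76.4 32.7 -6.7] yaw 0.246 rv [-0.004 -0.002  0.023]
```

play_rows(deltas=[[20,10,29,-7,0,0,0.022],[20,30,0,0,0,0,0],[20,35,0,0,0,0,0],[20,20,0,0,0,0,0],[20,0,0,0,0,0,0]])

```text
t: 27.62
tool_pos: [0.4705, 0.263, 0.1279]
tool_rot: [-1.345, 1.569, -2.677]
ft_force: [0.7, -0.3, 0.3]
grip_width: 0.0339
```

Run:
```python
from h import *
s=ps();vert();p=imaging.camera('wrist');save(p,'w19',1)
togo([0.470,0.270,0.05],0.25)
```

```text
t 27.62 pos [0.4705 0.263  0.1279] rot [-1.345  1.569 -2.677] F [ 0.7 -0.3  0.3] g 0.0339
tool x [-0.002 -0.001 -1.   ] j [0.51 0.32 1.89 0.   0.92 1.84]
togo mm [78.8  0.7 -6.7] yaw 0.239 rv [-0.011  0.     0.001]
```

View pics/w19.png

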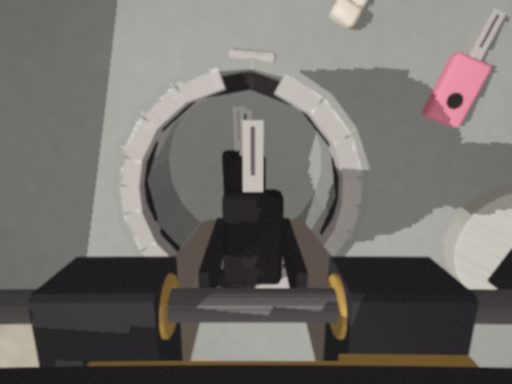

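play_rows(deltas=[[20,20,1,-6,0,0,0],[20,30,0,0,0,0,0],[20,26,0,0,0,0,0],[20,0,0,0,0,0,0],[46,0,0,0,0,0,0],[46,0,0,0,0,0,0],[46,0,0,0,0,0,0],[46,-40,0,0,0,0,0],[46,-50,0,0,0,0,0],[46,-50,0,0,0,0,0],[46,-30,0,0,0,0,0],[46,0,0,0,0,0,0]])

```text
t: 29.18
tool_pos: [0.4757, 0.2692, 0.238]
tool_rot: [1.828, 1.555, 0.493]
ft_force: [-0.1, 0.5, -1.0]
grip_width: 0.0421
```

Run:
```python
from h import *
s=ps();vert();p=imaging.camera('wrist');save(p,'w20')
print('mouth',[cam2w(p,d['point'],s).round(4) for d in models.place_of('mouth',p)])
p=imaging.camera('top');keys(p);save(p,'t20')
p=imaging.camera('side');save(p,'s20')
```

```text
t 29.18 pos [0.4757 0.2692 0.238 ] rot [1.828 1.555 0.493] F [-0.1  0.5 -1. ] g 0.0421
tool x [ 0.0136  0.0073 -0.9999] j [ 0.51  0.2   1.79 -0.    1.14  1.85]
mouth []
sc 0.88 n 293 col [182. 106. 121.] cover None bladeang None pca -2.882 rect None
sc 0.84 n 286 col [29. 29. 29.] cover [0.4785 0.2744] bladeang 0.32244354202842773 pca -2.881 rect ((479.91009521484375, 274.20220947265625), (59.76602554321289, 35.33907699584961), 13.178130149841309)
sc 0.62 n 319 col [167. 102. 114.] cover None bladeang None pca 3.017 rect None
sc 0.46 n 146 col [194. 184. 166.] cover None bladeang None pca 2.835 rect None
```

View pics/w20.png

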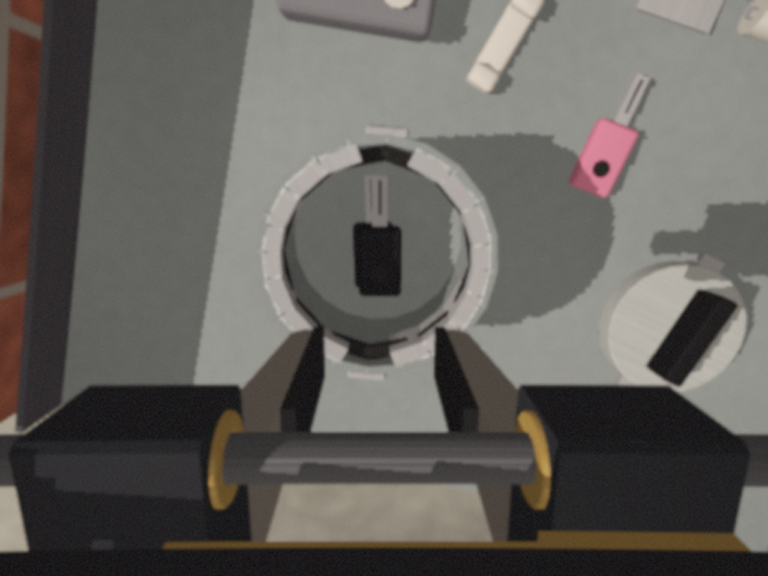

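View pics/t20.png

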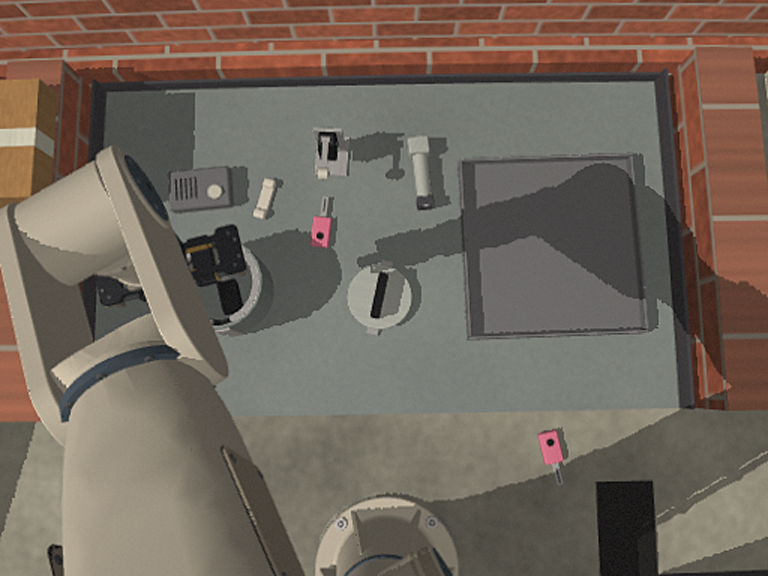

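View pics/s20.png

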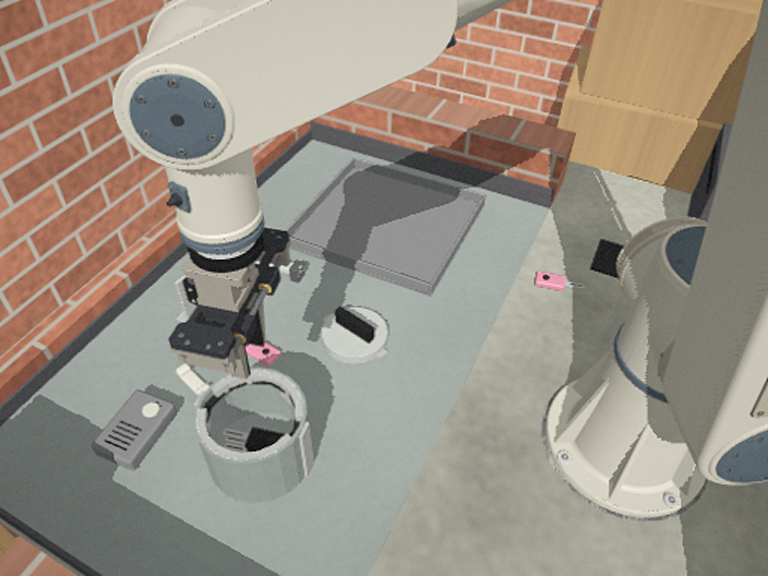

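Run:
```python
from h import *
s=st()
p=imaging.camera('wrist')
for z in (0.1,.115):
  a=atz(p,386/1.5,132/1.5,z,s);b=atz(p,365/1.5,377/1.5,z,s);print(a,b,(a+b)/2,np.arctan2(*(a-b)[:2][::-1]),np.linalg.norm(a-b))
# notch corners
e=[(360,150),(415,152),(341,352),(395,356)]
print([atz(p,u/1.5,v/1.5,.115,s)[:2].round(4) for u,v in e])
p=imaging.camera('top')
# bar dark pixels
m=(p['color'].max(2)<60);m[:,:]&=True
sub=np.zeros_like(m);sub[175:220,235:275]=1;m&=sub.astype(bool)
ys,xs=np.nonzero(m);W=np.array([atz(p,u,v,.052)[:2] for u,v in zip(xs,ys)])
print('bar',len(xs),W.mean(0),cv2.minAreaRect(W.astype(np.float32)*1000))
print([ (d['score'],cam2w(p,d['point']).round(4)) for d in models.place_of('lid',p)])
```

```text
[0.56322229 0.2844532  0.1       ] [0.40075774 0.25990595 0.1       ] [0.48199002 0.27217958 0.1       ] 0.14995863580903473 0.16430854152648233
[0.56205286 0.28437725 0.115     ] [0.40756961 0.26103593 0.115     ] [0.48481123 0.27270659 0.115     ] 0.1499586358090347 0.15623665350230512
[array([0.5486, 0.297 ]), array([0.5551, 0.265 ]), array([0.4212, 0.2804]), array([0.4268, 0.2452])]
bar 189 [0.47104425 0.0044377 ] ((471.78753662109375, 4.263002395629883), (16.18701934814453, 80.30107116699219), 77.10065460205078)
[(0.58, array([ 0.4719,  0.0041, -0.0028]))]
```

play_rows(deltas=[[90,0,0,0,-0.18,0,0],[90,0,0,0,-0.18,0,0],[90,0,0,0,-0.18,0,0],[90,0,0,0,-0.18,0,0],[90,0,0,0,-0.18,0,0],[90,0,0,0,-0.18,0,0],[90,0,0,0,-0.18,0,0],[90,0,0,0,-0.18,0,0],[90,0,0,0,-0.18,0,0],[90,0,0,0,-0.18,0,0]])

```text
t: 30.82
tool_pos: [0.4719, 0.2669, 0.227]
tool_rot: [-3.053, 1.567, -2.53]
ft_force: [0.2, -0.5, -0.1]
grip_width: 0.0827
```

Run:
```python
from h import *
s=ps();vert();togo([.471,.004,.2],-.15)
```

```text
t 30.82 pos [0.4719 0.2669 0.227 ] rot [-3.053  1.567 -2.53 ] F [ 0.2 -0.5 -0.1] g 0.0827
tool x [-0.0027 -0.0019 -1.    ] j [ 0.51  0.21  1.8  -0.    1.14 -0.01]
togo mm [  27.5 -227.3 -132. ] yaw 2.094 rv [-0.898 -0.003 -0.001]
```

play_rows(deltas=[[90,0,0,0,-0.18,0,0],[90,0,0,0,-0.18,0,0],[90,0,0,0,-0.18,0,0],[90,0,0,0,-0.18,0,0],[90,0,0,0,-0.14,0,0],[90,0,0,0,0,0,0]])

```text
t: 31.58
tool_pos: [0.4706, 0.2662, 0.223]
tool_rot: [2.274, 1.561, -2.597]
ft_force: [-0.6, 0.0, 0.1]
grip_width: 0.0831
```

Run:
```python
from h import *
s=ps();vert();togo([.4715,.004,.2],-.19)
```

```text
t 31.57 pos [0.4706 0.2662 0.223 ] rot [ 2.274  1.561 -2.597] F [-0.6  0.   0.1] g 0.0831
tool x [-0.0085 -0.0051 -1.    ] j [ 0.51  0.22  1.8  -0.    1.13 -0.9 ]
togo mm [  24.4  -42.5 -258.6] yaw 2.983 rv [ 0.032 -0.007 -0.007]
```

play_rows(deltas=[[90,0,-7,-42,0.03,-0.007,-0.007],[90,0,-7,-42,0,0,0],[90,0,-7,-42,0,0,0],[90,0,-7,-42,0,0,0],[90,0,-7,-42,0,0,0],[90,0,-7,-40,0,0,0],[90,0,0,0,0,0,0],[90,0,0,0,0,0,0]])

```text
t: 32.58
tool_pos: [0.4633, 0.0062, 0.2211]
tool_rot: [1.486, 1.569, 2.839]
ft_force: [-0.1, -0.4, -0.3]
grip_width: 0.0828
```

```bash
cat >> h.py <<'E'
def bar(p,z=.052,s=None,thr=60,box=None,near=None,r=.06):
    m=(p['color'].max(2)<thr)
    W=np.array([[atz(p,u,v,z,s)[:2] for u in range(512)] for v in range(384)])
    m&=np.linalg.norm(W-np.array(near),axis=2)<r
    n,l,stt,c=cv2.connectedComponentsWithStats(m.astype(np.uint8))
    i=1+np.argmax(stt[1:,4]);w=W[l==i].astype(np.float32)*1000
    rc=cv2.minAreaRect(w);v=np.linalg.svd(w-w.mean(0),full_matrices=False)[2][0]
    print('bar n',len(w),'mean',w.mean(0),'rect',rc,'pca',np.arctan(v[1]/v[0]))
E
python3 - <<'E'
from h import *
s=ps();vert();togo([.4715,.004,.2],-.19)
p=imaging.camera('wrist');save(p,'w21');bar(p,.052,s,near=(.4715,.004))
print([ (d['score'],cam2w(p,d['point'],s).round(4)) for d in models.place_of('lid',p)])
p=imaging.camera('top');bar(p,.052,near=(.4715,.004))
E
```

```text
t 32.58 pos [0.4633 0.0062 0.2211] rot [1.486 1.569 2.839] F [-0.1 -0.4 -0.3] g 0.0828
tool x [-1.8e-03  6.0e-04 -1.0e+00] j [ 0.01  0.09  1.96  0.    1.09 -1.34]
togo mm [21.1 -8.5 -0.3] yaw 2.924 rv [-0.028  0.    -0.002]
bar n 868 mean [469.44214     5.6738167] rect ((470.6393737792969, 5.675023078918457), (13.377202033996582, 78.60151672363281), 77.35237884521484) pca -0.22593406
[(0.74, array([0.4723, 0.0034, 0.0031]))]
bar n 113 mean [477.08292  -46.265274] rect ((479.61590576171875, -43.93057632446289), (20.821401596069336, 52.59831619262695), 88.76252746582031) pca 0.07354844
```

View pics/w21.png

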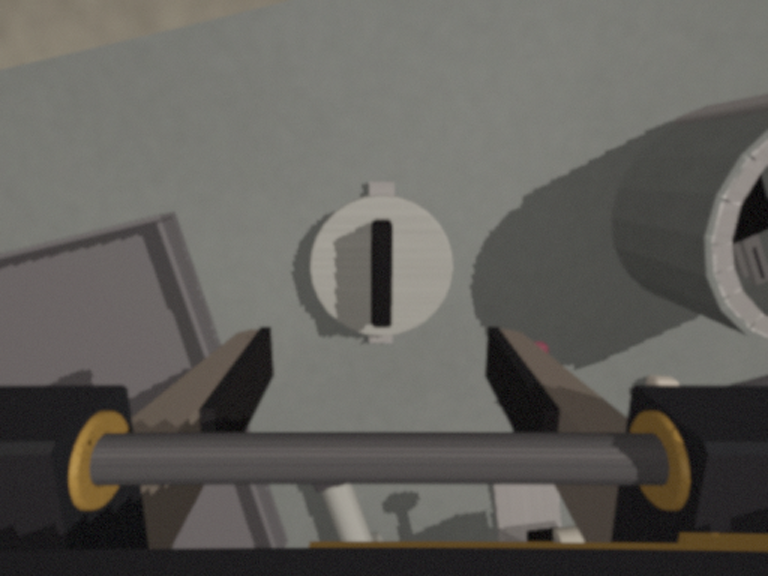

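play_rows(deltas=[[60,20,-7,1,0,0,0],[60,40,0,0,0,0,0],[60,40,0,0,0,0,0],[60,30,0,0,0,0,0],[60,0,0,0,0,0,0]])

```text
t: 33.35
tool_pos: [0.4724, 0.011, 0.0887]
tool_rot: [-0.756, 1.569, 0.604]
ft_force: [1.2, 0.6, 0.6]
grip_width: 0.0551
```

Run:
```python
from h import *
s=ps();vert();togo([.471,.005,.024],-.222)
p=imaging.camera('wrist');save(p,'w22',1);bar(p,.052,s,near=(.4715,.004))
```

```text
t 33.35 pos [0.4724 0.011  0.0887] rot [-0.756  1.569  0.604] F [1.2 0.6 0.6] g 0.0551
tool x [ 0.0015  0.001  -1.    ] j [ 0.02  0.29  2.06  0.    0.79 -1.34]
togo mm [64.6  0.2 -6.3] yaw 2.932 rv [0.012 0.001 0.001]
bar n 2316 mean [468.96017     6.0029116] rect ((470.6949768066406, 5.753042221069336), (14.331460952758789, 80.3940658569336), 77.19464874267578) pca -0.22545515
```

View pics/w22.png

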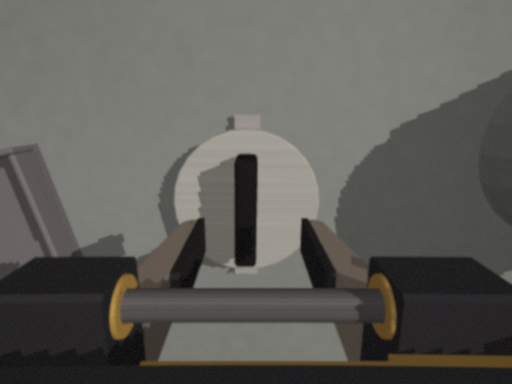

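play_rows(deltas=[[60,10,-1,-6,0.015,0,0],[60,25,0,0,0,0,0],[60,22,0,0,0,0,0],[60,0,0,0,0,0,0]])

```text
t: 33.9
tool_pos: [0.4777, 0.0047, 0.0353]
tool_rot: [-1.262, 1.558, 0.082]
ft_force: [-0.2, -0.2, -0.3]
grip_width: 0.0551
```

Run:
```python
from h import *
s=ps();vert();togo([.4705,.0055,.024],-.225)
p=imaging.camera('wrist');save(p,'w23',1)
```

```text
t 33.9 pos [0.4777 0.0047 0.0353] rot [-1.262  1.558  0.082] F [-0.2 -0.2 -0.3] g 0.0551
tool x [ 0.0123  0.001  -0.9999] j [ 0.01  0.39  2.09  0.    0.65 -1.34]
togo mm [11.2  7.3 -0.8] yaw 2.915 rv [-0.002  0.004  0.012]
```

View pics/w23.png

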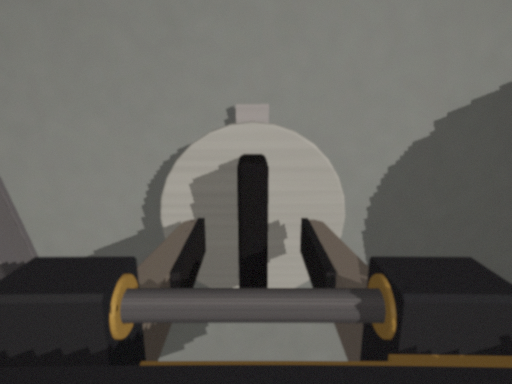

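play_rows(deltas=[[60,5,6,0,0,0.004,0.012],[60,4,0,0,0,0,0],[60,0,0,0,0,0,0]])

```text
t: 34.33
tool_pos: [0.4739, 0.006, 0.0287]
tool_rot: [-1.402, 1.567, -0.058]
ft_force: [0.1, -0.4, -0.4]
grip_width: 0.055
```

Run:
```python
from h import *
s=ps();vert();togo([.4705,.0055,.024],-.225)
```

```text
t 34.33 pos [0.4739 0.006  0.0287] rot [-1.402  1.567 -0.058] F [ 0.1 -0.4 -0.4] g 0.055
tool x [ 4.e-03 -2.e-04 -1.e+00] j [ 0.01  0.4   2.09 -0.    0.64 -1.33]
togo mm [ 4.7  3.2 -1.3] yaw 2.914 rv [-0.002  0.001  0.004]
```

play_rows(deltas=[[60,5,3.5,0,0,0,0.004],[60,0,0,0,0,0,0]])

```text
t: 34.58
tool_pos: [0.4704, 0.0069, 0.0237]
tool_rot: [-0.161, 1.57, 1.183]
ft_force: [0.4, -0.4, -0.5]
grip_width: 0.055
```

Run:
```python
from h import *
s=ps();vert();togo([.4705,.0055,.0225],-.225)
```

```text
t 34.58 pos [0.4704 0.0069 0.0237] rot [-0.161  1.57   1.183] F [ 0.4 -0.4 -0.5] g 0.055
tool x [ 3.e-04  8.e-04 -1.e+00] j [ 0.01  0.41  2.1   0.    0.63 -1.33]
togo mm [ 1.2 -0.4 -1.3] yaw 2.914 rv [-0.002  0.001  0.   ]
```

play_rows(deltas=[[60,1,0,-1,0,0,0],[5,0,0,0,0,0,0],[5,0,0,0,0,0,0],[5,0,0,0,0,0,0],[5,0,0,0,0,0,0],[5,0,0,0,0,0,0],[5,0,0,0,0,0,0]])

```text
t: 35.45
tool_pos: [0.4704, 0.0058, 0.0227]
tool_rot: [-0.506, 1.57, 0.837]
ft_force: [-0.0, 0.1, -0.1]
grip_width: 0.0159
```

Run:
```python
from h import *
s=ps();vert();togo([.4705,.0055,.0225],-.225)
```

```text
t 35.45 pos [0.4704 0.0058 0.0227] rot [-0.506  1.57   0.837] F [-0.   0.1 -0.1] g 0.0159
tool x [ 7.e-04  7.e-04 -1.e+00] j [ 0.01  0.41  2.1   0.    0.63 -1.34]
togo mm [ 0.2 -0.2 -0.3] yaw 2.914 rv [-0.002  0.001  0.   ]
```

Gripped 15.9 mm: the bar. Lift.

play_rows(deltas=[[5,-15,0,0,0,0,0],[5,-30,0,0,0,0,0],[5,-40,0,0,0,0,0],[5,-40,0,0,0,0,0],[5,-40,0,0,0,0,0],[5,-25,0,0,0,0,0],[5,0,0,0,0,0,0]])

```text
t: 36.33
tool_pos: [0.4677, 0.0056, 0.2224]
tool_rot: [1.352, 1.569, 2.696]
ft_force: [-0.3, 0.4, -2.7]
grip_width: 0.016
```

Run:
```python
from h import *
s=ps();vert();togo([.488,.274,.22],.147)
p=imaging.camera('wrist');save(p,'w24',1)
```

```text
t 36.33 pos [0.4677 0.0056 0.2224] rot [1.352 1.569 2.696] F [-0.3  0.4 -2.7] g 0.016
tool x [-1.4e-03  7.0e-04 -1.0e+00] j [ 0.01  0.1   1.95  0.    1.1  -1.34]
togo mm [  2.5  40.6 266. ] yaw 2.914 rv [-0.374  0.001 -0.001]
```

View pics/w24.png

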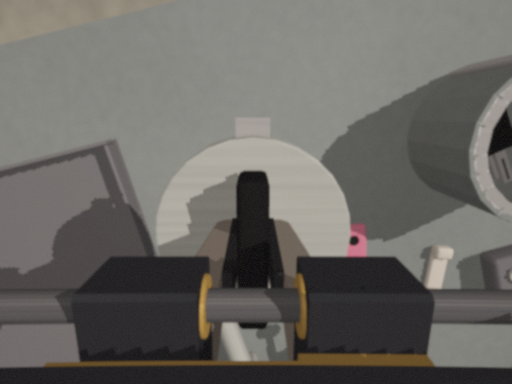

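Run:
```python
from h import *
s=st();p=imaging.camera('wrist');im=p['color']
T=np.array(p['tool_from_camera'])
def tl(u,v,xd): # intersect tool plane x=xd
    x=(u-p['cx'])/p['fx'];y=(v-p['cy'])/p['fy'];r=rd=np.hypot(x,y)
    for _ in range(20): r=rd/(1+p['k1']*r*r)
    k=1/(1+p['k1']*r*r);d=T[:3,:3]@[x*k,y*k,1];c=T[:3,3]
    return (c+d*(xd-c[0])/d[0])*1000
# TCP .0027 above disc top -> x of disc top=+.003, lug top (lid z 8) x=.015, bar top x=-.029
print('bar far end',tl(253,172,-.029))
print('lug outer',tl(235,118,.015),tl(270,118,.015))
cv2.imwrite('pics/w24c.png',cv2.resize(im[100:300,140:370][:,:,::-1],None,fx=3.4,fy=3,interpolation=cv2.INTER_CUBIC))
# disc edge: bright pixels per row leftmost/rightmost
g=im.astype(int).max(2)
for v in (160,180,200,215):
    row=g[v];print(v,[int(a) for a in row[148:164]],[int(a) for a in row[340:358]])
```

```text
bar far end [-29.          41.63050289  -0.3020668 ]
lug outer [ 15.          65.04434593 -10.68400726] [15.         65.0511773   9.56760253]
160 [139, 141, 138, 139, 140, 141, 139, 140, 141, 142, 142, 143, 142, 141, 141, 140] [92, 94, 96, 92, 93, 94, 93, 94, 93, 95, 91, 93, 91, 92, 92, 92, 94, 92]
180 [138, 140, 139, 141, 140, 139, 140, 139, 141, 141, 141, 139, 141, 140, 141, 141] [91, 93, 93, 91, 92, 91, 93, 92, 93, 91, 93, 94, 94, 93, 93, 90, 91, 91]
200 [138, 138, 138, 138, 140, 138, 140, 139, 140, 137, 138, 141, 147, 160, 168, 173] [174, 173, 174, 175, 170, 145, 112, 96, 93, 91, 92, 91, 92, 91, 91, 92, 93, 92]
215 [136, 138, 137, 137, 140, 139, 139, 143, 152, 162, 168, 171, 171, 171, 173, 173] [175, 174, 175, 176, 175, 174, 176, 177, 170, 146, 113, 95, 91, 89, 90, 90, 93, 90]
```

View pics/w24c.png

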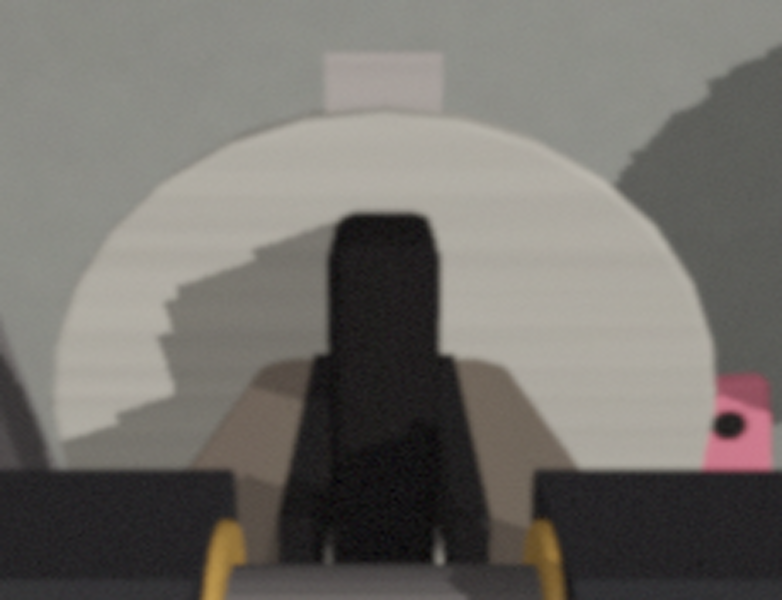

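Run:
```python
from h import *
s=st();p=imaging.camera('wrist');im=p['color']
T=np.array(p['tool_from_camera'])
def tl(u,v,xd):
    x=(u-p['cx'])/p['fx'];y=(v-p['cy'])/p['fy'];r=rd=np.hypot(x,y)
    for _ in range(20): r=rd/(1+p['k1']*r*r)
    k=1/(1+p['k1']*r*r);d=T[:3,:3]@[x*k,y*k,1];c=T[:3,3]
    return (c+d*(xd-c[0])/d[0])*1000
g=im.astype(float).sum(2)
from scipy.optimize import least_squares
pts=[]
for v in range(170,232,4):
    r=g[v]; gr=r[1:]-r[:-1]
    R=310+np.argmin(gr[310:360]); pts.append((R+.5,v))
    if v>195:
        L=145+np.argmax(gr[145:185]); pts.append((L+.5,v))
for u in list(range(200,232,4))+list(range(274,310,4)):
    c=g[:,u];gr=c[1:]-c[:-1];V=130+np.argmax(gr[130:175]);pts.append((u,V+.5))
Q=np.array([tl(u,v,.003)[1:] for u,v in pts])
f=lambda q:np.hypot(Q[:,0]-q[0],Q[:,1]-q[1])-q[2]
o=least_squares(f,[0,0,58],loss='soft_l1',f_scale=.7);print(o.x,np.abs(f(o.x)).round(1))
f2=lambda q:np.hypot(Q[:,0]-q[0],Q[:,1]-q[1])-58
o=least_squares(f2,[0,0],loss='soft_l1',f_scale=.7);print(o.x)
```

```text
[-2.88822387 -0.43816521 57.84848192] [0.  0.7 0.3 0.  0.2 0.2 0.3 0.1 0.4 0.3 0.1 0.4 0.2 0.1 0.8 0.3 0.1 0.1
 0.1 0.3 0.1 0.5 5.6 0.1 5.  0.3 0.  0.  0.1 0.3 0.  0.1 0.4 0.  0.  0.
 0.4 0.1 0.2 0.1 0.6 0.2]
[-3.07964677 -0.4635261 ]
```

Run:
```python
from h import *
from scipy.optimize import least_squares
p=imaging.camera('wrist')
im=cv2.imread('pics/w22.png')[:,:,::-1];assert im.shape==(384,512,3)
s={'tool_pos':[.4724,.011,.0887],'tool_rot':[-.756,1.569,.604]}
g=im.astype(float).sum(2)
pts=[]
for v in range(150,216,4):
    r=g[v];gr=r[1:]-r[:-1]
    pts.append((160+np.argmax(gr[160:215])+.5,v)); pts.append((270+np.argmin(gr[270:335])+.5,v))
for u in list(range(200,232,4))+list(range(264,300,4)):
    c=g[:,u];gr=c[1:]-c[:-1];pts.append((u,125+np.argmax(gr[125:160])+.5))
Q=np.array([atz(p,u,v,.020,s)[:2]*1000 for u,v in pts])
f=lambda q:np.hypot(Q[:,0]-q[0],Q[:,1]-q[1])-q[2]
o=least_squares(f,[470,5,58],loss='soft_l1',f_scale=.7);print(o.x,np.abs(f(o.x)).round(1))
for uv in [(236,115),(261,115)]: print('lug',atz(p,*uv,.008,s))
print('near lug',atz(p,246,272,.008,s))
print('bar ends',atz(p,246,154,.052,s),atz(p,246,265,.052,s))
```

```text
[472.68951518   5.32342863  57.5917279 ] [0.3 0.2 0.2 0.1 0.3 0.3 0.2 0.1 0.3 0.4 0.3 0.3 0.2 0.5 0.2 0.2 0.1 0.
 0.3 0.1 0.2 0.4 0.5 0.1 0.2 0.  0.3 0.  0.2 0.5 0.2 0.1 0.1 0.2 0.  0.1
 0.3 0.4 0.4 0.1 0.4 0.3 0.4 0.3 0.  0.4 0.3 0.2 0.2 0.1 0.3]
lug [0.40505249 0.01174887 0.008     ]
lug [0.40912707 0.0308341  0.008     ]
near lug [ 0.53887015 -0.00956195  0.008     ]
bar ends [0.43095784 0.01492577 0.052     ] [ 0.51001752 -0.0023817   0.052     ]
```

play_rows(deltas=[[5,0,0,0,-0.125,0,0],[5,0,0,0,-0.125,0,0],[5,0,0,0,-0.12,0,0],[5,0,0,0,0,0,0]])

```text
t: 37.02
tool_pos: [0.4623, 0.0056, 0.2132]
tool_rot: [1.387, 1.552, 3.11]
ft_force: [0.7, 0.5, -3.3]
grip_width: 0.0157
```

Run:
```python
from h import *
s=ps();vert();togo([.4868,.2738,.22],.147)
```

```text
t 37.02 pos [0.4623 0.0056 0.2132] rot [1.387 1.552 3.11 ] F [ 0.7  0.5 -3.3] g 0.0157
tool x [-1.840e-02  6.000e-04 -9.998e-01] j [ 0.01  0.11  1.96  0.    1.09 -1.72]
togo mm [ -7.1 -64.9 261.4] yaw -2.989 rv [ 0.006  0.003 -0.018]
```

play_rows(deltas=[[5,-1,-11,43,0,0.003,-0.018],[5,-1,-11,43,0,0,0],[5,-1,-11,43,0,0,0],[5,-1,-11,43,0,0,0],[5,-1,-11,43,0,0,0],[5,-1,-9,40,0,0,0],[5,0,0,0,0,0,0],[5,0,0,0,0,0,0]])

```text
t: 38.02
tool_pos: [0.4867, 0.2733, 0.2115]
tool_rot: [1.863, 1.56, -2.723]
ft_force: [-0.8, -1.1, -3.4]
grip_width: 0.0155
```

Run:
```python
from h import *
s=ps();vert();togo([.4868,.2738,.18],.147)
p=imaging.camera('wrist');save(p,'w25',1)
```

```text
t 38.02 pos [0.4867 0.2733 0.2115] rot [ 1.863  1.56  -2.723] F [-0.8 -1.1 -3.4] g 0.0155
tool x [-0.0103 -0.0046 -0.9999] j [ 0.51  0.26  1.77  0.    1.12 -1.19]
togo mm [31.5 -0.5  0.6] yaw -3.015 rv [-0.021 -0.003 -0.011]
```

View pics/w25.png

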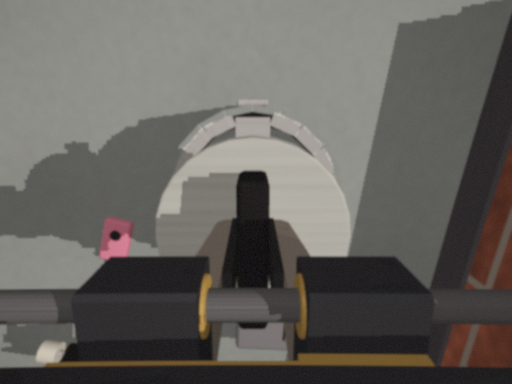

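play_rows(deltas=[[5,0,0,0,-0.02,-0.003,-0.011],[5,25,0,0,0,0,0],[5,22,0,0,0,0,0],[5,0,0,0,0,0,0]])

```text
t: 38.58
tool_pos: [0.4871, 0.2695, 0.1642]
tool_rot: [-1.464, 1.568, 0.25]
ft_force: [0.4, 0.1, -2.7]
grip_width: 0.0155
```

Run:
```python
from h import *
s=ps();vert();togo([.4868,.2738,.14],.147)
p=imaging.camera('wrist');save(p,'w26',1.5)
```

```text
t 38.58 pos [0.4871 0.2695 0.1642] rot [-1.464  1.568  0.25 ] F [ 0.4  0.1 -2.7] g 0.0155
tool x [ 2.7e-03  7.0e-04 -1.0e+00] j [ 0.5   0.3   1.83 -0.    1.01 -1.21]
togo mm [24.2 -0.2  4.3] yaw -2.998 rv [-0.004  0.     0.003]
```

View pics/w26.png

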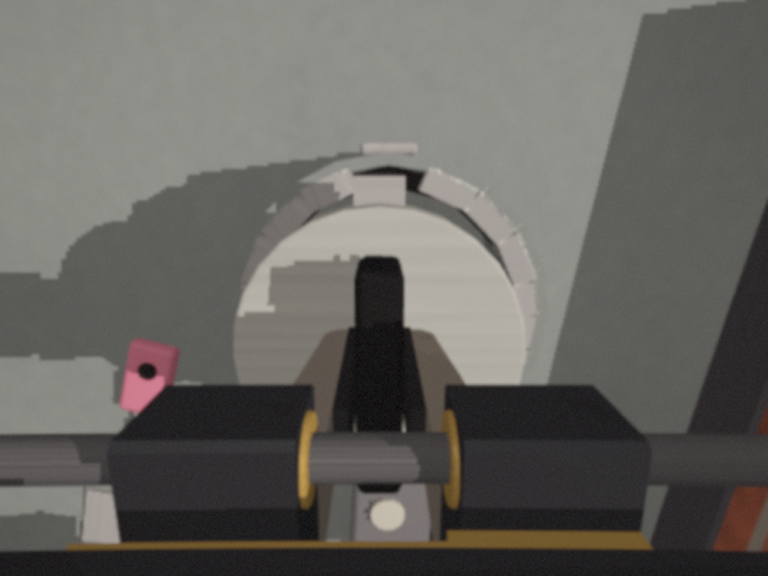

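play_rows(deltas=[[5,0,0,5,-0.004,0,0.002],[5,15,0,0,0,0,0],[5,0,0,0,0,0,0]])

```text
t: 39.0
tool_pos: [0.4882, 0.2754, 0.1515]
tool_rot: [-1.206, 1.565, 0.512]
ft_force: [-0.4, -0.0, -3.3]
grip_width: 0.0158
```

```bash
cat >> h.py <<'E'
def tl(p,u,v,xd):
    T=np.array(p['tool_from_camera'])
    x=(u-p['cx'])/p['fx'];y=(v-p['cy'])/p['fy'];r=rd=np.hypot(x,y)
    for _ in range(20): r=rd/(1+p['k1']*r*r)
    k=1/(1+p['k1']*r*r);d=T[:3,:3]@[x*k,y*k,1];c=T[:3,3]
    return (c+d*(xd-c[0])/d[0])*1000
E
python3 - <<'E'
from h import *
s=ps();vert();togo([.4868,.2738,.14],.147)
p=imaging.camera('wrist');save(p,'w27',1.5)
cv2.imwrite('pics/w27c.png',cv2.resize(p['color'][70:270,140:370][:,:,::-1],None,fx=3.4,fy=3,interpolation=cv2.INTER_CUBIC))
E
```

```text
t 39.0 pos [0.4882 0.2754 0.1515] rot [-1.206  1.565  0.512] F [-0.4 -0.  -3.3] g 0.0158
tool x [ 0.005   0.0028 -1.    ] j [ 0.51  0.32  1.84  0.    0.98 -1.21]
togo mm [11.5  1.7 -1.4] yaw -2.994 rv [0.    0.002 0.005]
```

View pics/w27c.png

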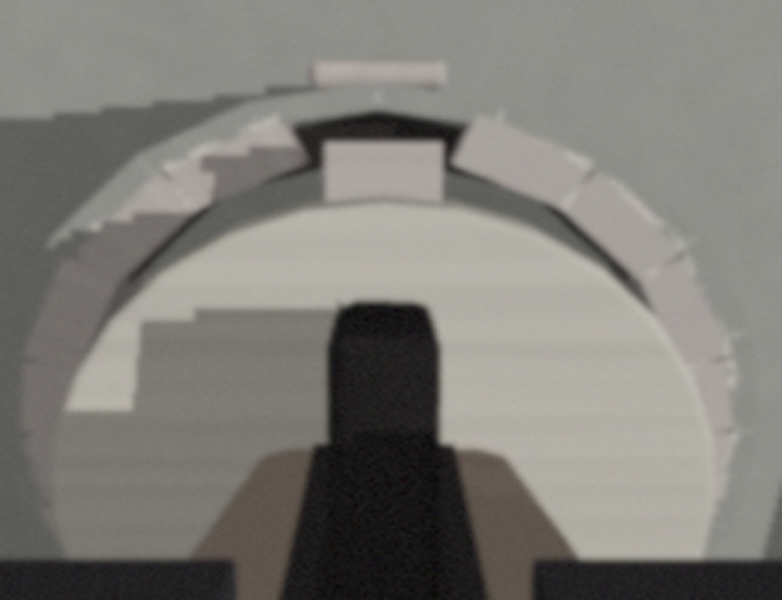

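Run:
```python
from h import *
p=imaging.camera('wrist');s=ps()
h=.1515
f=lambda x,y:(x/3.4+140,y/3+70)
for n,x,y,z in [('nL',313,163,.115),('nR',453,163,.115),('lipoutL',281,113,.115),('lipoutR',474,113,.115),('ribL',312,62,.115),('ribR',446,62,.115)]:
    print(n,tl(p,*f(x,y),h-z))
for n,x,y in [('lugL',325,141),('lugR',445,141),]:
    print(n,tl(p,*f(x,y),.015))
print('disc',tl(p,*f(385,203),.003))
```

```text
t 39.1 pos [0.489  0.2758 0.1525] rot [-1.207  1.563  0.511] F [ 0.5 -0.9 -2.9] g 0.016
nL [ 36.5         60.86708885 -13.85379606]
nR [36.5        60.87621953 12.85542859]
lipoutL [ 36.5         71.27590044 -19.7060652 ]
lipoutR [36.5        71.28986691 16.62737609]
ribL [ 36.5         81.62179625 -13.69754155]
ribR [36.5        81.63066865 11.19416041]
lugL [ 15.          65.81610669 -10.36681499]
lugR [15.         65.82249311 10.03868806]
disc [ 3.         54.96976299 -0.17691255]
```

Run:
```python
from h import *
s=ps();vert();togo([.4848,.2742,.135],.147)
```

```text
t 39.1 pos [0.489  0.2758 0.1525] rot [-1.207  1.563  0.511] F [ 0.5 -0.9 -2.9] g 0.016
tool x [ 0.0065  0.0037 -1.    ] j [ 0.51  0.32  1.84  0.    0.98 -1.21]
togo mm [17.5  4.5 -1. ] yaw -2.994 rv [0.    0.003 0.007]
```

play_rows(deltas=[[5,3,4,-1,0,0.003,0.007],[5,6,0,0,0,0,0],[5,0,0,0,0,0,0]])

```text
t: 39.48
tool_pos: [0.485, 0.2742, 0.1432]
tool_rot: [3.101, 1.57, -1.464]
ft_force: [0.4, 1.2, -3.3]
grip_width: 0.016
```

Run:
```python
from h import *
s=ps();vert();togo([.4848,.2742,.126],.147)
p=imaging.camera('wrist')
cv2.imwrite('pics/w28c.png',cv2.resize(p['color'][70:270,140:370][:,:,::-1],None,fx=3.4,fy=3,interpolation=cv2.INTER_CUBIC))
```

```text
t 39.48 pos [0.485  0.2742 0.1432] rot [ 3.101  1.57  -1.464] F [ 0.4  1.2 -3.3] g 0.016
tool x [ 0.e+00 -4.e-04 -1.e+00] j [ 0.51  0.33  1.85 -0.    0.97 -1.21]
togo mm [17.2  0.2  0. ] yaw -2.994 rv [ 0. -0. -0.]
```

View pics/w28c.png

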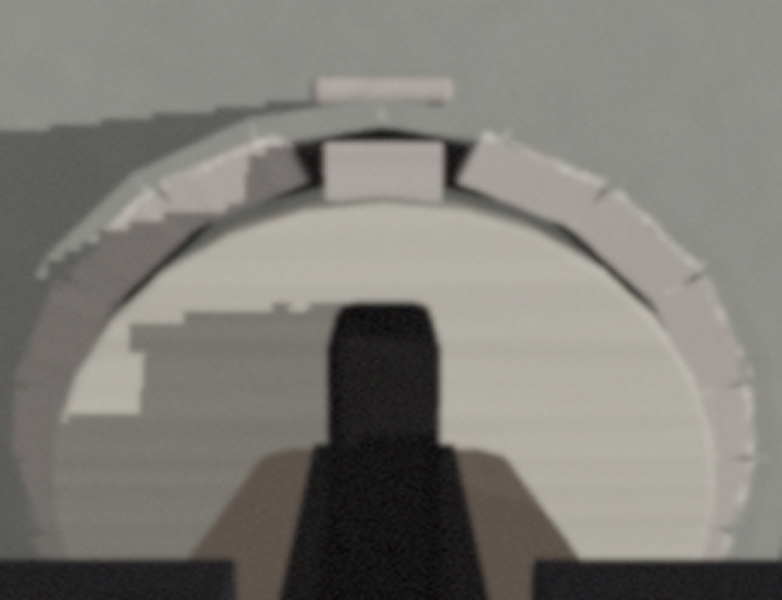

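play_rows(deltas=[[5,8,0,0,0,0,0],[5,5,0,0,0,0,0],[5,0,0,0,0,0,0]])

```text
t: 39.9
tool_pos: [0.4852, 0.2743, 0.1295]
tool_rot: [-2.316, 1.57, -0.598]
ft_force: [-1.2, -0.8, -4.0]
grip_width: 0.016
```

Run:
```python
from h import *
s=ps();vert();togo([.4848,.2742,.126],.147)
p=imaging.camera('wrist')
cv2.imwrite('pics/w29c.png',cv2.resize(p['color'][70:270,140:370][:,:,::-1],None,fx=3.4,fy=3,interpolation=cv2.INTER_CUBIC))
ps()
```

```text
t 39.9 pos [0.4852 0.2743 0.1295] rot [-2.316  1.57  -0.598] F [-1.2 -0.8 -4. ] g 0.016
tool x [ 3.e-04 -2.e-04 -1.e+00] j [ 0.51  0.35  1.86 -0.    0.94 -1.21]
togo mm [ 3.5  0.5 -0. ] yaw -2.994 rv [ 0. -0.  0.]
t 39.95 pos [0.4853 0.2744 0.1297] rot [-1.875  1.57  -0.157] F [-0.2  0.2 -3.4] g 0.0159
```

View pics/w29c.png

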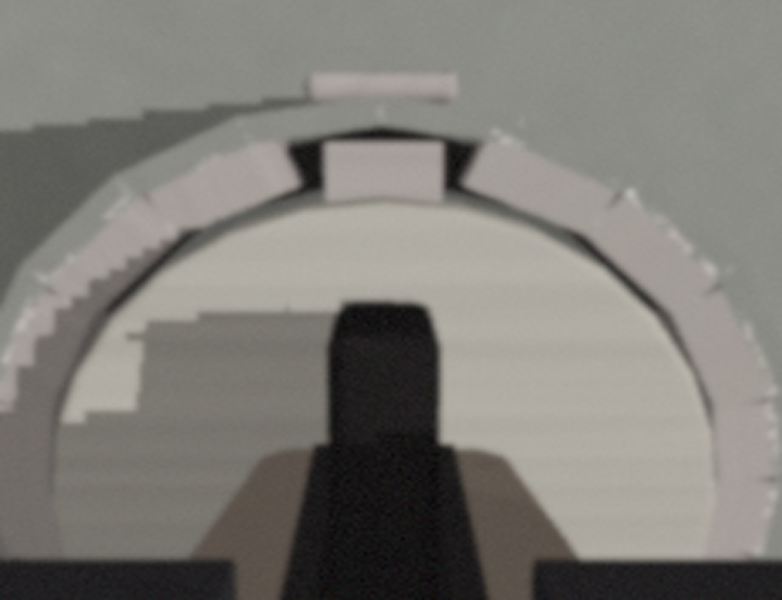

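play_rows(deltas=[[5,6,0,0,0,0,0],[5,6,0,0,0,0,0],[5,5,0,0,0,0,0]])

```text
t: 40.33
tool_pos: [0.486, 0.2747, 0.1133]
tool_rot: [-1.373, 1.569, 0.345]
ft_force: [-2.2, -2.7, 5.8]
grip_width: 0.0159
```

Run:
```python
from h import *
s=ps();vert();togo([.4848,.2742,.109],.147)
```

```text
t 40.33 pos [0.486  0.2747 0.1133] rot [-1.373  1.569  0.345] F [-2.2 -2.7  5.8] g 0.0159
tool x [ 2.e-03  7.e-04 -1.e+00] j [ 0.51  0.37  1.87 -0.    0.9  -1.21]
togo mm [ 4.3  1.3 -0.3] yaw -2.994 rv [0.    0.    0.002]
```

play_rows(deltas=[[5,5,1,0,0,0,0.002],[5,2,0,0,0,0,0],[5,0,0,0,0,0,0]])

```text
t: 40.7
tool_pos: [0.4861, 0.2747, 0.1076]
tool_rot: [-1.302, 1.569, 0.416]
ft_force: [-3.9, -1.4, 9.1]
grip_width: 0.0157
```

Run:
```python
from h import *
s=ps();vert();togo([.4855,.2742,.108],.147)
p=imaging.camera('wrist')
cv2.imwrite('pics/w30c.png',cv2.resize(p['color'][70:270,140:370][:,:,::-1],None,fx=3.4,fy=3,interpolation=cv2.INTER_CUBIC))
ps()
```

```text
t 40.7 pos [0.4861 0.2747 0.1076] rot [-1.302  1.569  0.416] F [-3.9 -1.4  9.1] g 0.0157
tool x [ 2.e-03  9.e-04 -1.e+00] j [ 0.51  0.38  1.87 -0.    0.89 -1.21]
togo mm [-0.4  0.6 -0.4] yaw -2.994 rv [0.    0.001 0.002]
t 40.75 pos [0.486  0.2747 0.1077] rot [-1.304  1.569  0.414] F [-3.5 -1.4  8.4] g 0.0157
```

View pics/w30c.png

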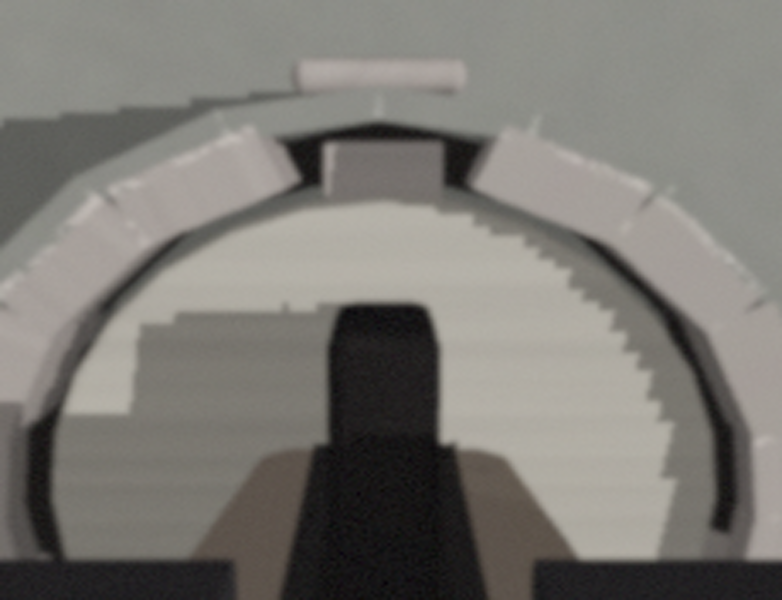

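play_rows(deltas=[[5,0.5,1.2,0,0,0,0.001],[5,0,0,0.5,0.15,0,0],[5,0,0,0.5,0.15,0,0]])

```text
t: 41.12
tool_pos: [0.4877, 0.2766, 0.1098]
tool_rot: [-1.018, 1.563, 0.394]
ft_force: [0.2, 0.0, 8.6]
grip_width: 0.0159
```

Run:
```python
from h import *
s=ps();vert();togo([.4855,.2742,.108],.147);print(np.round(s['wrist_torque'],2))
```

```text
t 41.12 pos [0.4877 0.2766 0.1098] rot [-1.018  1.563  0.394] F [0.2 0.  8.6] g 0.0159
tool x [ 0.0071  0.003  -1.    ] j [ 0.51  0.37  1.87 -0.    0.89 -0.9 ]
togo mm [ 1.8  1.8 -2.7] yaw 2.983 rv [-0.306  0.003  0.007]
[-0.11  0.33  0.32]
```

play_rows(deltas=[[5,2,2,0,0.15,0.003,0.007],[5,0.5,0,0.5,0.15,0,0],[5,0.5,0,0.5,0.15,0,0]])

```text
t: 41.5
tool_pos: [0.4878, 0.2786, 0.1091]
tool_rot: [-0.254, 1.567, 0.695]
ft_force: [-3.5, -1.9, 8.5]
grip_width: 0.0162
```

```bash
cat >> h.py <<'E'
def lidgo(C=(.4882,.2750),z=.108,off=.0027):
    s=ps();M=axes(s);yw=np.arctan2(M[1,1],M[0,1]);vert(s)
    print('turned',round((0.147+np.pi-yw+np.pi)%(2*np.pi)-np.pi,3),'torque',np.round(s['wrist_torque'],2))
    togo([C[0]+off*np.cos(yw),C[1]+off*np.sin(yw),z],None,s)
E
python3 - <<'E'
from h import *
lidgo()
E
```

```text
t 41.5 pos [0.4878 0.2786 0.1091] rot [-0.254  1.567  0.695] F [-3.5 -1.9  8.5] g 0.0162
tool x [ 0.0032  0.0027 -1.    ] j [ 0.52  0.38  1.86  0.    0.89 -0.43]
turned 0.769 torque [-0.5   0.7   0.46]
togo mm [ 1.1  0.3 -2.7] yaw 2.52 rv [0.    0.004 0.001]
```

play_rows(deltas=[[5,1.5,0,-2,0.15,0.003,0],[5,0.5,0,0,0.15,0,0],[5,0.5,0,0,0.15,0,0]])

```text
t: 41.88
tool_pos: [0.4894, 0.2786, 0.1092]
tool_rot: [-0.069, 1.563, 0.417]
ft_force: [-3.4, -1.2, 8.7]
grip_width: 0.0162
```

Run:
```python
from h import *
lidgo()
p=imaging.camera('wrist')
cv2.imwrite('pics/w31c.png',cv2.resize(p['color'][50:270,140:370][:,:,::-1],None,fx=3.4,fy=2.7,interpolation=cv2.INTER_CUBIC))
```

```text
t 41.88 pos [0.4894 0.2786 0.1092] rot [-0.069  1.563  0.417] F [-3.4 -1.2  8.7] g 0.0162
tool x [ 0.0074  0.0033 -1.    ] j [ 0.52  0.38  1.86 -0.    0.89  0.03]
turned 1.232 torque [-0.26  0.54  0.46]
togo mm [ 1.2  0.1 -2.7] yaw 2.057 rv [0.    0.008 0.001]
```

View pics/w31c.png

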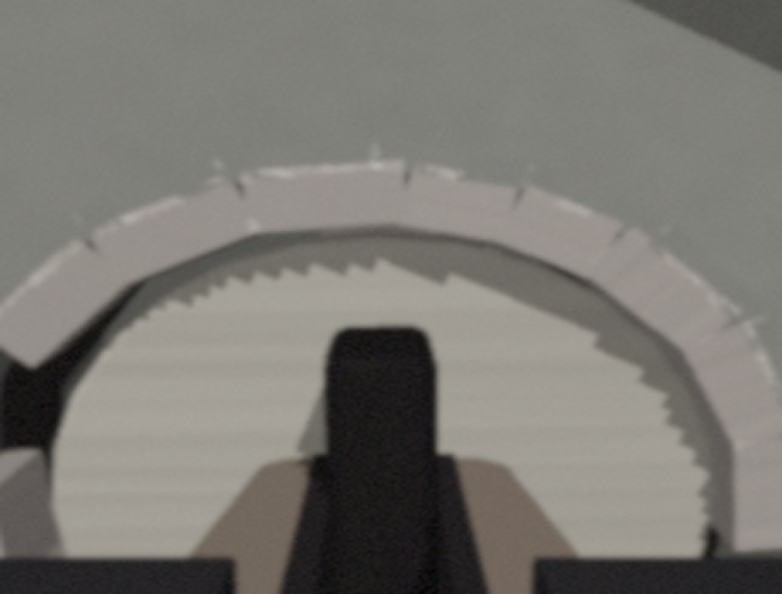

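play_rows(deltas=[[5,1.5,0,-1,0.13,0.006,0],[5,0.5,0,-0.5,0.12,0,0],[5,0.5,0,0,0.09,0,0],[5,0,0,0,0,0,0]])

```text
t: 42.42
tool_pos: [0.49, 0.279, 0.1095]
tool_rot: [0.22, 1.564, 0.349]
ft_force: [-3.1, -2.1, 6.6]
grip_width: 0.0153
```

Run:
```python
from h import *
lidgo()
p=imaging.camera('wrist');save(p,'w32',1)
```

```text
t 42.42 pos [0.49   0.279  0.1095] rot [0.22  1.564 0.349] F [-3.1 -2.1  6.6] g 0.0153
tool x [ 0.0066  0.0024 -1.    ] j [ 0.52  0.38  1.86 -0.    0.89  0.39]
turned 1.588 torque [-0.4   0.54  0.14]
togo mm [ 1.5 -1.1 -2.4] yaw 1.7 rv [-0.     0.007 -0.002]
```

View pics/w32.png

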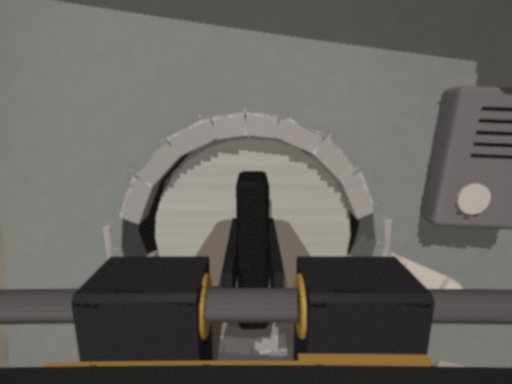

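play_rows(deltas=[[5,-4,-1,-1,0,0.006,-0.002],[5,-3,0,0,0,0,0],[5,-2,0,0,0,0,0],[5,0,0,0,0,0,0]])

```text
t: 42.98
tool_pos: [0.4901, 0.279, 0.12]
tool_rot: [0.29, 1.567, 0.421]
ft_force: [-2.4, -0.9, 5.6]
grip_width: 0.0159
```

Run:
```python
from h import *
lidgo(z=.12)
```

```text
t 42.98 pos [0.4901 0.279  0.12  ] rot [0.29  1.567 0.421] F [-2.4 -0.9  5.6] g 0.0159
tool x [ 0.0033  0.0015 -1.    ] j [ 0.52  0.37  1.85 -0.    0.92  0.38]
turned 1.587 torque [-0.33  0.37  0.08]
togo mm [ 0.  -1.  -2.4] yaw 1.702 rv [-0.     0.003 -0.001]
```

play_rows(deltas=[[5,-1,0,0,0,0,0],[5,0,0,0,0,0,0],[60,0,0,0,0,0,0],[60,0,0,0,0,0,0],[60,0,0,0,0,0,0],[60,0,0,0,0,0,0],[60,-30,0,0,0,0,0],[60,-40,0,0,0,0,0],[60,-40,0,0,0,0,0],[60,0,0,0,0,0,0]])

```text
t: 44.22
tool_pos: [0.4897, 0.2787, 0.2326]
tool_rot: [0.325, 1.568, 0.455]
ft_force: [0.1, 0.8, -0.3]
grip_width: 0.0552
```

Run:
```python
from h import *
s=ps();vert()
p=imaging.camera('wrist');save(p,'w33',1.5)
bar(p,.150,s,near=(.488,.275))
p=imaging.camera('side');save(p,'s33',1.5)
cv2.imwrite('pics/s33c.png',cv2.resize(p['color'][225:345,110:230][:,:,::-1],None,fx=5,fy=5,interpolation=cv2.INTER_CUBIC))
```

```text
t 44.23 pos [0.4897 0.2787 0.2326] rot [0.325 1.568 0.455] F [ 0.1  0.8 -0.3] g 0.0552
tool x [ 0.0024  0.0012 -1.    ] j [ 0.51  0.24  1.75 -0.    1.15  0.38]
bar n 1583 mean [490.24042 279.05106] rect ((490.1173095703125, 277.8914489746094), (14.204462051391602, 80.00108337402344), 7.861198425292969) pca -1.4335592
```

View pics/w33.png

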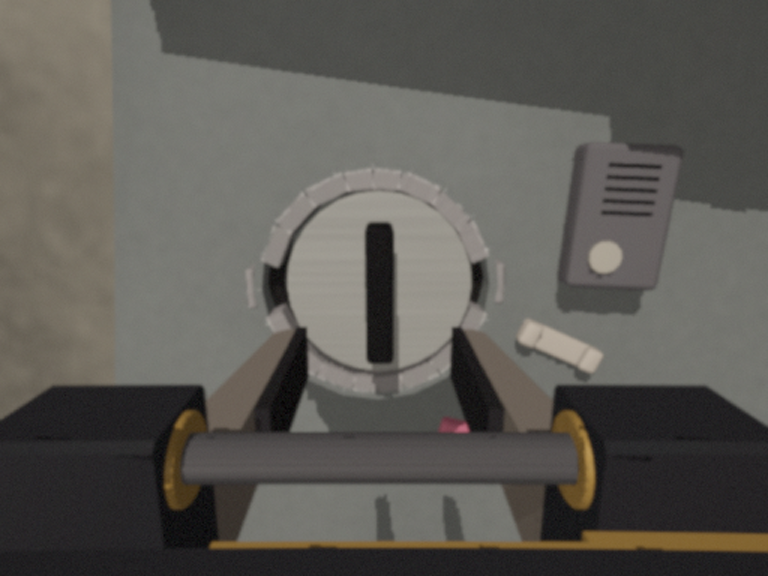

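View pics/s33c.png

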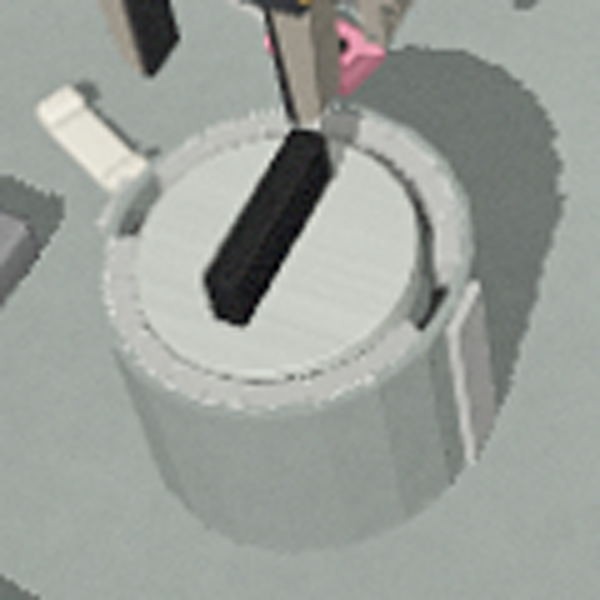

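Run:
```python
from h import *
togo([.64,.095,.22],1.65)
```

```text
togo mm [   9.3 -200.9  127. ] yaw 1.701 rv [ 0.051 -0.002  0.001]
```

play_rows(deltas=[[0,0,-40,25,0.05,0,0],[0,0,-40,25,0,0,0],[0,0,-40,25,0,0,0],[0,0,-40,25,0,0,0],[0,0,-38,25,0,0,0],[0,0,0,0,0,0,0],[0,0,0,0,0,0,0]])

```text
t: 45.2
tool_pos: [0.6282, 0.0857, 0.2163]
tool_rot: [-2.988, 1.551, -2.907]
ft_force: [0.7, -0.6, 0.4]
grip_width: 0.0004
```

Run:
```python
from h import *
s=ps();vert()
p=imaging.camera('wrist');save(p,'w34',1.5)
for d in models.place_of('roller_top',p): print('w',d['score'],cam2w(p,d['point'],s).round(4))
p=imaging.camera('side')
for d in models.place_of('roller_top',p): print('s',d['score'],cam2w(p,d['point']).round(4))
p=imaging.camera('top')
for d in models.place_of('roller_top',p): print('t',d['score'],cam2w(p,d['point']).round(4))
```

```text
t 45.2 pos [0.6282 0.0857 0.2163] rot [-2.988  1.551 -2.907] F [ 0.7 -0.6  0.4] g 0.0004
tool x [-0.0192 -0.0046 -0.9998] j [ 0.13  0.38  1.6  -0.    1.19  0.05]
w 0.55 [0.6727 0.0912 0.1232]
s 0.57 [0.6714 0.0982 0.1255]
```

View pics/w34.png

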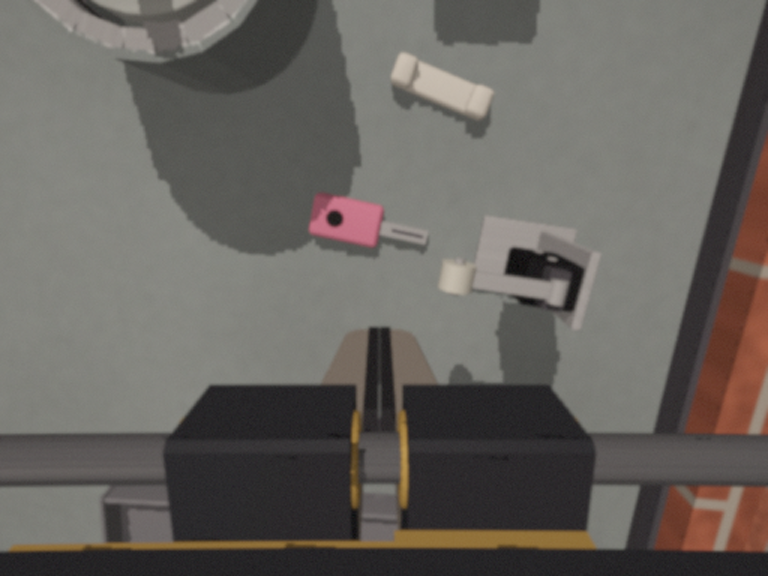

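Run:
```python
from h import *
s=st();p=imaging.camera('wrist')
print(atz(p,457/1.5,277/1.5,.125,s))
togo([.672,.095,.16],1.65)
```

```text
[0.67175467 0.09687166 0.125     ]
togo mm [57.4  5.3 44.5] yaw 1.653 rv [ 0.003 -0.016  0.003]
```

play_rows(deltas=[[0,0,5,22,0,-0.016,0.003],[0,10,0,22,0,0,0],[0,30,0,0,0,0,0],[0,0,0,0,0,0,0],[0,0,0,0,0,0,0]])

```text
t: 46.18
tool_pos: [0.6795, 0.0982, 0.1794]
tool_rot: [0.135, 1.562, 0.218]
ft_force: [-0.2, -0.5, 0.1]
grip_width: -0.0001
```

Run:
```python
from h import *
s=ps();vert()
p=imaging.camera('wrist');save(p,'w35',1.5);togo([.672,.0955,.14],1.65)
for d in models.place_of('roller_top',p): print('w',d['score'],cam2w(p,d['point'],s).round(4))
```

```text
t 46.17 pos [0.6795 0.0982 0.1794] rot [0.135 1.562 0.218] F [-0.2 -0.5  0.1] g -0.0001
tool x [ 0.0083  0.0018 -1.    ] j [0.14 0.47 1.53 0.   1.13 0.06]
togo mm [39.2 -2.1 -7.7] yaw 1.654 rv [ 0.004  0.008 -0.001]
w 0.96 [0.6721 0.0921 0.121 ]
```

View pics/w35.png

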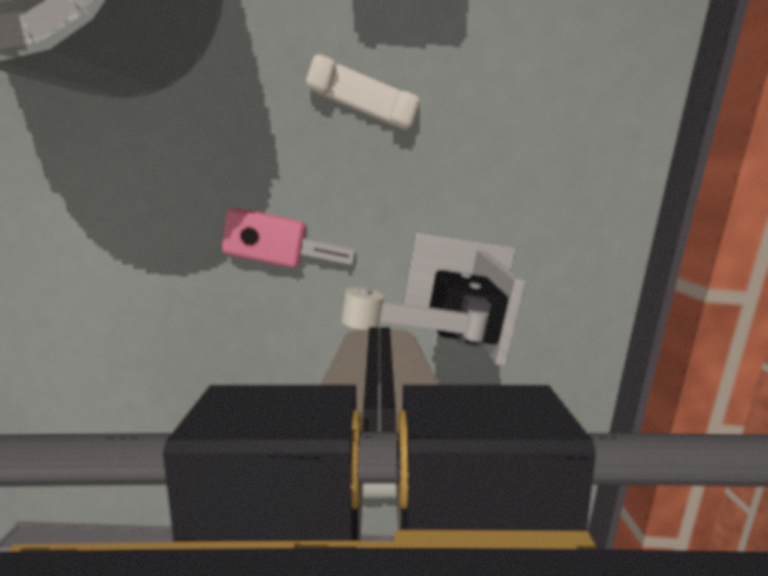

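play_rows(deltas=[[0,10,-3,-9,0,0.008,0],[0,25,0,0,0,0,0],[0,0,0,0,0,0,0],[0,0,0,0,0,0,0]])

```text
t: 46.78
tool_pos: [0.6698, 0.0937, 0.1459]
tool_rot: [0.481, 1.568, 0.565]
ft_force: [-0.3, 0.0, 0.5]
grip_width: -0.0
```

Run:
```python
from h import *
s=ps();vert()
p=imaging.camera('wrist');save(p,'w36',1.5);togo([.670,.095,.13],1.65)
```

```text
t 46.77 pos [0.6698 0.0937 0.1459] rot [0.481 1.568 0.565] F [-0.3  0.   0.5] g -0.0
tool x [ 0.0021  0.0013 -1.    ] j [0.14 0.5  1.58 0.   1.07 0.05]
togo mm [15.7  1.3  0.3] yaw 1.654 rv [ 0.004  0.002 -0.001]
```

View pics/w36.png

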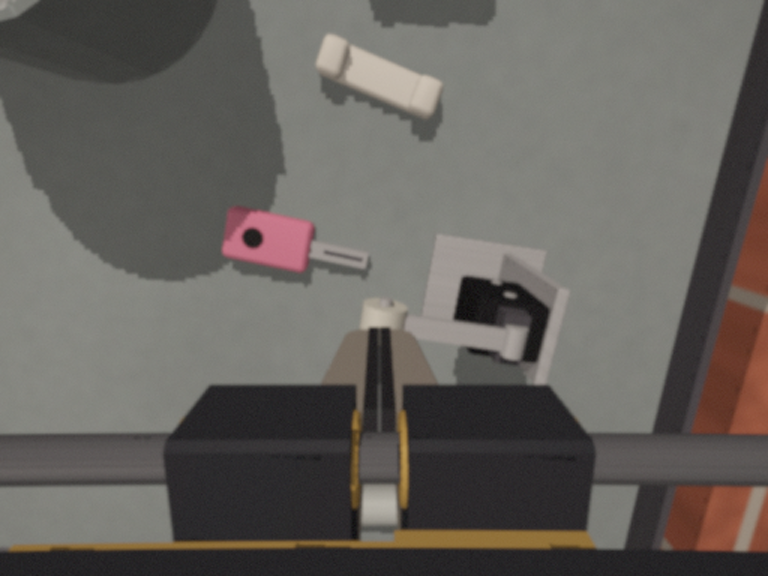

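play_rows(deltas=[[0,12,1,0,0,0.002,0],[0,5,0,0,0,0,0],[0,0,0,0,0,0,0]])

```text
t: 47.2
tool_pos: [0.6702, 0.0949, 0.1288]
tool_rot: [0.735, 1.569, 0.819]
ft_force: [-0.2, -0.3, -0.1]
grip_width: 0.0007
```

Run:
```python
from h import *
s=ps();vert()
p=imaging.camera('side')
cv2.imwrite('pics/s37c.png',cv2.resize(p['color'][140:230,90:210][:,:,::-1],None,fx=6,fy=6,interpolation=cv2.INTER_CUBIC));ps()
```

```text
t 47.2 pos [0.6702 0.0949 0.1288] rot [0.735 1.569 0.819] F [-0.2 -0.3 -0.1] g 0.0007
tool x [ 0.0012  0.0013 -1.    ] j [0.14 0.51 1.59 0.   1.04 0.05]
t 47.25 pos [0.6702 0.0949 0.1289] rot [0.696 1.569 0.779] F [0.  0.6 0.6] g 0.0
```

View pics/s37c.png

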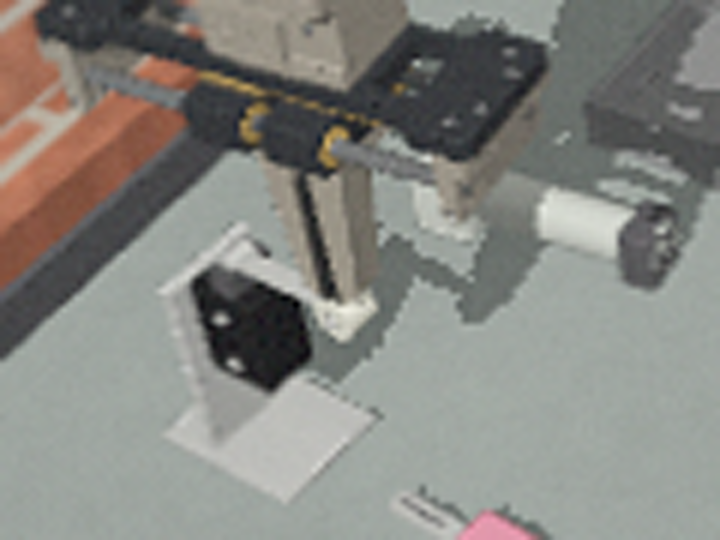

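The fingertips are right above the roller. Pressing in small steps.

play_rows(deltas=[[0,4,0,0,0,0,0],[0,3,0,0,0,0,0],[0,0,0,0,0,0,0]])

```text
t: 47.62
tool_pos: [0.6704, 0.095, 0.1219]
tool_rot: [0.628, 1.569, 0.711]
ft_force: [-1.7, -1.1, 2.3]
grip_width: 0.0006
```

play_rows(deltas=[[0,3,0,0,0,0,0],[0,2,0,0,0,0,0],[0,0,0,0,0,0,0]])

```text
t: 48.0
tool_pos: [0.6704, 0.095, 0.1171]
tool_rot: [0.642, 1.568, 0.726]
ft_force: [-1.3, -0.3, 3.2]
grip_width: 0.0003
```

Run:
```python
from h import *
s=ps();vert();print(s['wrist_torque'])
```

```text
t 48.0 pos [0.6704 0.095  0.1171] rot [0.642 1.568 0.726] F [-1.3 -0.3  3.2] g 0.0003
tool x [ 0.0018  0.0016 -1.    ] j [0.14 0.53 1.59 0.   1.02 0.05]
[-0.00823417  0.1126675   0.00152851]
```

play_rows(deltas=[[0,3,0,0,0,0,0],[0,1.5,0,0,0,0,0],[0,0,0,0,0,0,0]])

```text
t: 48.38
tool_pos: [0.6705, 0.095, 0.1126]
tool_rot: [0.56, 1.568, 0.643]
ft_force: [-1.8, -0.4, 3.7]
grip_width: 0.0003
```

Run:
```python
from h import *
s=ps()
p=imaging.camera('side')
cv2.imwrite('pics/s38c.png',cv2.resize(p['color'][140:230,90:210][:,:,::-1],None,fx=6,fy=6,interpolation=cv2.INTER_CUBIC));ps()
```

```text
t 48.38 pos [0.6705 0.095  0.1126] rot [0.56  1.568 0.643] F [-1.8 -0.4  3.7] g 0.0003
t 48.42 pos [0.6705 0.095  0.1127] rot [0.547 1.568 0.63 ] F [-1.9 -0.8  2.9] g 0.0002
```

View pics/s38c.png

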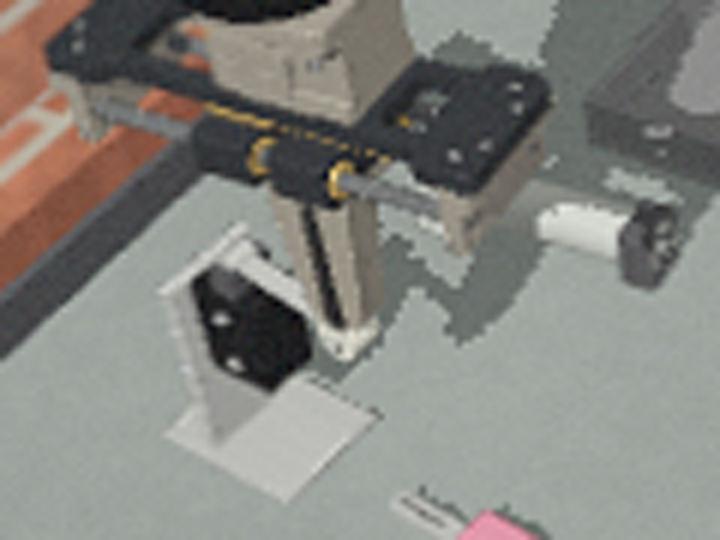

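play_rows(deltas=[[0,1.5,0,0,0,0,0],[0,1.5,0,0,0,0,0],[0,0,0,0,0,0,0]])

```text
t: 48.8
tool_pos: [0.6707, 0.095, 0.1098]
tool_rot: [0.466, 1.568, 0.55]
ft_force: [-1.8, 0.2, 4.4]
grip_width: 0.0005
```

Run:
```python
from h import *
for i in range(6):
    s=ps(); p=imaging.camera('side')
cv2.imwrite('pics/s39c.png',cv2.resize(p['color'][140:230,90:210][:,:,::-1],None,fx=6,fy=6,interpolation=cv2.INTER_CUBIC));ps()
```

```text
t 48.8 pos [0.6707 0.095  0.1098] rot [0.466 1.568 0.55 ] F [-1.8  0.2  4.4] g 0.0005
t 48.85 pos [0.6707 0.095  0.1098] rot [0.483 1.568 0.566] F [-1.8 -1.5  3.3] g 0.0003
t 48.9 pos [0.6707 0.0951 0.1099] rot [0.482 1.568 0.565] F [-2.1 -0.5  4.5] g 0.0002
t 48.95 pos [0.6707 0.095  0.1099] rot [0.465 1.568 0.549] F [-2.   0.9  5.2] g 0.0006
t 49.0 pos [0.6707 0.095  0.1099] rot [0.467 1.568 0.551] F [-1.2  0.6  5.4] g 0.0005
t 49.05 pos [0.6707 0.095  0.1099] rot [0.475 1.568 0.558] F [-1.4  0.9  4.6] g 0.0001
t 49.1 pos [0.6707 0.0951 0.1099] rot [0.464 1.568 0.548] F [-2.1 -0.9  4.7] g 0.0003
```

View pics/s39c.png

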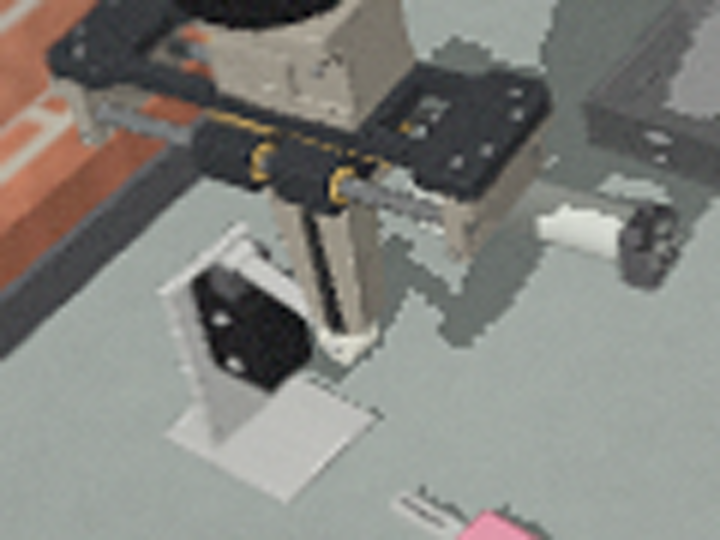

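play_rows(deltas=[[0,-5,0,0,0,0,0],[0,-8,0,0,0,0,0],[0,-15,0,0,0,0,0],[0,-30,0,0,0,0,0],[0,-40,0,0,0,0,0],[0,-40,0,0,0,0,0],[0,0,0,0,0,0,0]])

```text
t: 49.98
tool_pos: [0.6705, 0.0947, 0.2555]
tool_rot: [0.314, 1.567, 0.397]
ft_force: [0.1, -0.4, 0.4]
grip_width: 0.0004
```

play_rows(deltas=[[30,0,-50,-20,0,0,0],[30,0,-50,-20,0,0,0],[30,0,-50,-20,0,0,0],[30,0,-50,-20,0,0,0],[30,0,0,0,0,0,0],[30,0,0,0,0,0,0]])

```text
t: 50.72
tool_pos: [0.6037, -0.1156, 0.2525]
tool_rot: [1.305, 1.568, 1.39]
ft_force: [0.0, -0.1, 0.0]
grip_width: 0.0274
```

Run:
```python
from h import *
s=ps()
p=imaging.camera('top');save(p,'t40')
for k in ['roller_top','key1','flashlight','rest','receiver']:
  for d in models.place_of(k,p): print('t',k,round(d['score'],2),cam2w(p,d['point']).round(4))
p=imaging.camera('side');save(p,'s40')
for k in ['roller_top','key1','lid','flashlight','rest','receiver']:
  for d in models.place_of(k,p): print('s',k,round(d['score'],2),cam2w(p,d['point']).round(4))
```

```text
t 50.73 pos [ 0.6037 -0.1156  0.2525] rot [1.305 1.568 1.39 ] F [ 0.  -0.1  0. ] g 0.0274
t roller_top 0.42 [0.6725 0.0932 0.1265]
t key1 0.78 [0.6129 0.1057 0.0013]
t rest 0.63 [0.6654 0.211  0.0036]
t receiver 0.69 [6.802e-01 3.335e-01 4.000e-04]
s roller_top 0.69 [0.6704 0.0987 0.1282]
s key1 0.8 [0.6161 0.1111 0.0032]
s key1 0.53 [ 0.1868 -0.2952 -0.0062]
s lid 0.95 [0.4922 0.2807 0.0992]
s lid 0.56 [0.678  0.3385 0.0009]
s flashlight 0.83 [ 0.6993 -0.0716  0.0023]
s rest 0.68 [0.6626 0.214  0.005 ]
s receiver 0.9 [0.6783 0.3343 0.0011]
```

View pics/t40.png

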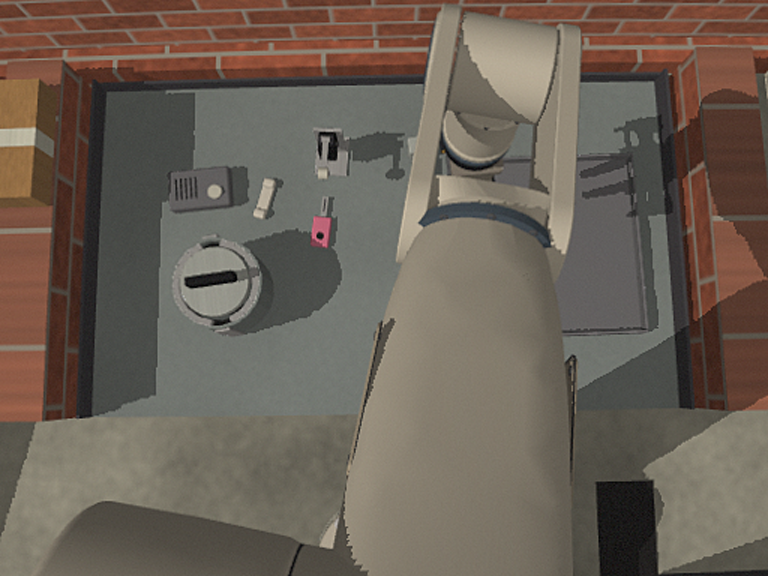

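View pics/s40.png

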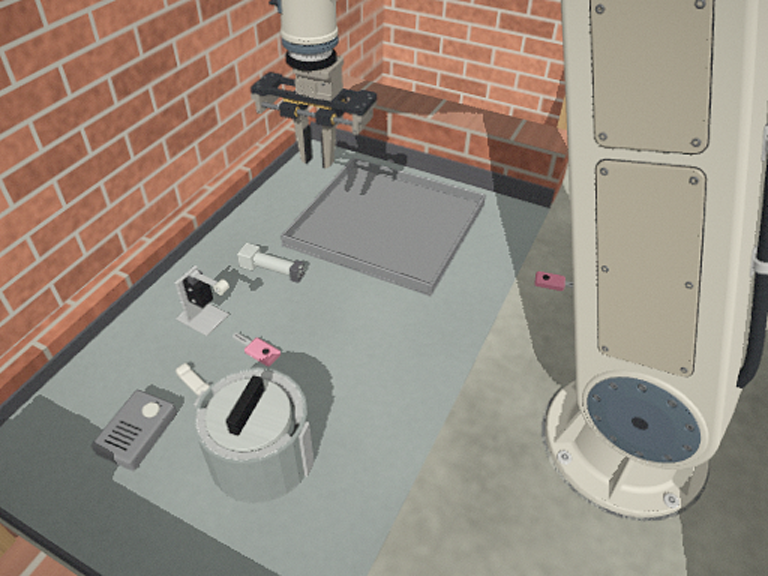

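The lid is level at z ≈ 0.099, close to the locked height of 0.098. The roller is back up, the tray is empty and the bystanders haven't moved. Handing in.

```bash
python3 -c "
from workcell import bot
print(bot.sign_off())"
```

```text
the job is handed in; nothing more can be done
None
```

I put the three keys in the tray (the fourth was absent) into the safe, fitted and locked the lid, then pressed the tamper lever once. I handed the job in at about 51 s; it reported no verdict.

- **Keys:** The last pictures show the tray empty. All three keys lay stacked near the bottom of the safe before the lid went on.
- **Lid:** After a clockwise turn of about 90° and release, its grip bar measured 90.5° from the notches. It sits level, with its origin measured at z ≈ 0.099 m; locked is 0.098 m. I did not tug on it to test the lock.
- **Lever:** I pressed the roller down about 15 mm, with the force at 4–5 N. The click should come at 12 mm and about 4 N, and overtravel starts at 21 mm. Neither the click nor the lever angle can be read directly, so the click is inferred from depth and force. The roller came back up, measured at 0.127–0.128 m against 0.125 m at rest.
- **Bystanders:** The flashlight, chopstick rest and doorbell receiver measured within camera accuracy of where they started. The pink look-alike keys were not touched.

The only disagreement I saw was a 2–3 mm offset between the two ways of finding the lid's centre in the wrist camera. I settled it by comparing the lid and the notch in the same picture.

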